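# Carry the glued model cabin floor into the press and hold it clamped

### The arm

A 7-joint arm with a two-finger parallel gripper is mounted at the origin on the work surface. World frame = base frame: x ahead of the robot, y to its left, z up, the work surface at z = 0. Lengths are in m, angles in rad, forces in N, time in s.
With the tool pointing down it reaches from about 0.425 to 1.025 m from the base axis. Payload 3.6 kg.
Tool frame: the origin (TCP) lies midway between the tips of the shut fingers; the grasp point (between the pads) lies 19 mm behind it (manip.hold_point_z is the distance from the TCP to the grasp point, in m); z points along the fingers, y is the line along which they close (so a half turn about z gives the same grasp; the last joint's range is limited). The gripper opens to 85 mm and grips with 20 to 120 N. Pads are 22 mm wide; open, the fingers measure 114 mm over their backs; the gripper's body (76 mm by 85 mm) begins 54 mm behind the grasp point. The pads swing forward as they close: fully open they stand 13 mm farther back than shut.
Start: joints at [-1.391, 0.591, 0.048, 1.609, -0.033, 0.943, -0.034], TCP at [0.195, 0.698, 0.231] pointing down, gripper open.
Joint ranges: [-2.69, 2.69], [-0.47, 2.24], [-1.27, 1.36], [0.19, 2.51], [-1.53, 4.68], [0.08, 2.07], [-3.09, 3.09]. Speed limits (rad/s): [2.57, 2.57, 3.14, 3.14, 3.14, 3.14, 3.14].

### API

Orientations are given as a 3x3 rotation matrix whose columns are the frame's x, y, z axes.
In Python, from station import manip gives the robot as it stands.
- The arm moves only by the tool jog_arm, never from a script. Its argument "commands" is a list of rows, each an object of numbers: "dx", "dy", "dz": the shift along the world's x, y, z in m; "twist": the turn about the world's z in degrees; "claw": the closure, from 0 (fully open) to 1 (shut). A call has 1 to 5 rows; each row is the pose to reach, as a shift and turn from the pose commanded when the call began; what a row does not reach only later rows make up. A row lasts 1/12 s, in which the tool goes at most 41.7 mm and 7.16 degrees, less where a joint would pass 70% of its speed; a pose out of reach is approached as far as the arm can. A call with a gripper value outside its range is refused whole. The fingers move at their own pace and stop on an object; "force" is the grip in N (left out, the last holds). Time passes only in rows, so rows that repeat a pose let the fingers close. It gives the time, the measured TCP pose, the force, the opening and the grip force at its end, in the units of the state.
- manip.get_obs(): the state, without advancing time (a new reading comes with each control period).
- manip.get_image(name): name is "scene" or "top" or "wrist"; returns the picture (480x640x3 uint8, red, green, blue); there is no depth.
- manip.camera_info(name): a dict with "fovy" (degrees; the focal length in pixels is half the picture's height over the tangent of half this angle, whatever the lens; pixels are square), "cx", "cy" (the principal point, pixels), "rvec" (rotation vector, rad) and "tvec" (3), from world to camera coordinates, as OpenCV has them; the wrist camera has in their place "T_tool_cam" (4x4, takes a point from camera to tool coordinates, whose origin is the TCP and whose axes are the flange's). Camera axes: x right, y down, z forward; pixel columns grow to the right and rows downward; lengths in m; the calibration is good to about 2 mm. A picture is of the moment at which its call begins: read the wrist's pose just before it. camera_info takes no time and is no camera call.
- manip.close_job(): hands the job in; it is judged then, once.
Trained networks look in the newest picture that a camera, given by its name, has taken for a name from the list of things; names that differ only in an ending like _2 or _b are one class to them, and where a whole thing is asked for, a point or a joint stands for the part that bears it (a point fixed in the world has none). Each returns a list of dicts, best first, with "confidence" (0 to 1); they miss things now and then, are a little off and sometimes report something else, mostly with a low value. They report only what shows in the picture. A call takes as long as a camera call. They do not tell look-alikes from the thing itself.
- manip.find_in(camera, name): "extent" ([centre column, centre row, width, height] in pixels, round what is visible of it).
The state is a dict: "time": time; "joints": joint angles; "qvel": joint speeds; "effort": joint torques, N m; "position": TCP position; "tcp_rot": TCP orientation; "wrist_force": force on the tool from outside, world axes, zero at the start; "wrist_torque": the same for the moment, N m; "opening": opening from 0.0 (shut) to 1.0 (fully open); "finger_force": force on a finger pad.
Only numpy, scipy, OpenCV 4.12 (cv2) and the standard library are available. Lean on these libraries where they do the work, as an engineer would, in place of code of your own. Each camera call takes 0.05 s, during which the arm holds its last target. There are 200 camera calls.

### The job

Slide the spatula under the freshly glued cabin floor on the wooden rack, lift it off without your fingers touching it, and lay it centred and square on the bed of the gluing press. Draw the spatula out and stand it back on the open bench with its blade flat, then push the press knob down 40 mm with the fingers so that the sprung foot clamps the floor. Finish while still holding the knob down there, and leave the two paint jars and the finished cabin model alone.

Things in the scene. Friction and masses are not known exactly. Their poses are not given: they have to be found in the camera images.
- panel: Glued cabin floor: flat olive plastic plate 100 (its x) by 110 (its y) by 5 mm, about 80 g, with two 3 mm ribs along its long edges. Origin at the centre of its underside. Starts across both rack rails, centred and square within about 10 mm and 4 degrees, underside at z = 26 mm. Fingers must not touch it.
- rack: Fixed wooden rack, origin at the centre of its underside. Base plate 100 (x) by 110 (y) by 5 mm with two rails 16 mm wide, 110 mm long along y, from x = -48 to -32 and 32 to 48 mm, tops at z = 26 mm. The slot between them, 64 mm wide, z = 5 to 26 mm, is open at both y ends; the spatula blade best enters from the +y end.
- spatula: Loose steel spatula with upright wooden handle, 120 g, blade flat on the bench. Origin under the handle's axis at the blade's underside. Blade 40 mm wide, 3 mm thick, along its own x from -25 mm to the tip at +170 mm. Handle at the origin: 18 mm along x, 26 mm across (y), top 95 mm above the underside. Gripping the faces 18 mm apart (closing along the blade) resists tipping best.
- press: Fixed grey gluing press, origin at the centre of its underside. Base 190 (x) by 110 (y) by 30 mm; two rails like the rack's, tops at z = 52 mm, leave a slot 64 mm wide, z = 30 to 52 mm, open at both y ends. Posts of 14 mm diameter at x = -78 and 78 mm, y = 0, carry a crossbar 26 mm deep (y) from z = 106 to 120 mm. Loaded along y under the raised foot, best from the +y end.
- bed (a point): Centre of the press bed, at the height of the rail tops (52 mm above the bench), directly under the knob; axes as the press's. The cabin floor belongs with its origin here and its y along the press's y (either way round).
- foot: Rubber clamping foot of the press, 50 by 50 by 8 mm, hung under the plunger. Origin at the centre of its underside, 92 mm above the bench when the knob is up. It meets the 5 mm cabin floor on the bed at 35 mm of knob travel; after that it stays and a spring of 600 N/m in it compresses.
- plunger (a joint): Downward travel of the press knob in m: 0 = up, end stop at 0.050. A return spring pushes it up (about 3 N at the top plus 150 N/m), so that holding it at 0.040 on the cabin floor takes about 12 N; it springs back when let go.
- knob_top (a point): Centre of the flat top of the press knob, a black disc of 42 mm diameter and 14 mm height; 188 mm above the bench when up, moving straight down when pressed.
- jar_near: Bystander: small paint jar with black cap, 36 mm diameter, 48 mm tall, loose, nearest the robot. Origin at the centre of its underside.
- jar_far: Bystander: small paint jar with white cap, 36 mm diameter, 48 mm tall, loose, beyond the rack. Origin at the centre of its underside.
- cabin: Bystander: finished model cabin with seats, 72 by 130 by 52 mm tall, loose, beyond the rack and the press. Origin at the centre of its underside.
Things that resemble listed ones, but are neither listed nor needed, are in the scene too. There is more than one size of the panel; the job needs the largest. What is meant by the spatula is not orange, and is the smaller of those in its own colour.

How it is judged:
On the way, in this order (a step that is already met when the one before it is completed fails the run):
1. the cabin floor is lifted clear of the rack, carried by the spatula alone (height (world z) of panel above 0.032 m and contact force between spatula and panel above 0.2 N and contact force between panel and rack below 0.05 N and contact force between panel and press below 0.05 N), for 0.2 s.
2. the cabin floor lies centred and square on the press bed and the spatula no longer touches it (x of panel in the frame of bed between -0.012 and 0.012 m and y of panel in the frame of bed between -0.014 and 0.014 m and z of panel in the frame of bed between -0.003 and 0.003 m and angle between the y axis of panel and the y axis of bed, either way round below 0.12 rad and angle between panel's own z axis and vertical below 0.06 rad and contact force between spatula and panel below 0.05 N), for 0.2 s.
At the end, for the whole second after the job is handed in: Fingers still push the knob (over 3 N), steady at 36-44 mm travel, foot clamping the floor, which lies flat on the bed within 12 mm (x), 14 mm (y) and 0.12 rad of centred and square; the spatula stands released, blade flat on the bench, touching neither floor, press nor rack (all of step 2 and contact force between foot and panel above 0.3 N and value of joint plunger between 0.036 and 0.044 m and velocity of joint plunger between -0.01 and 0.01 m/s and contact force between the fingers and press above 3 N and height (world z) of spatula below 0.006 m and angle between spatula's own z axis and vertical below 0.06 rad and linear speed of spatula below 0.02 m/s and contact force between the fingers and spatula below 0.05 N and contact force between spatula and press below 0.05 N and contact force between spatula and rack below 0.05 N); the arm keeps its last pose, push and grip.
It fails at once if the fingers or arm touch the glued cabin floor (contact force between any of the fingers, the arm and panel above 0.3 N).
It fails at once if the near jar is disturbed (moved over 20 mm) (distance of jar_near from where it was at the start of the episode above 0.02 m).
It fails at once if the far jar is disturbed (moved over 20 mm) (distance of jar_far from where it was at the start of the episode above 0.02 m).
It fails at once if the finished cabin is disturbed (moved over 20 mm) (distance of cabin from where it was at the start of the episode above 0.02 m).
It also fails if it takes over 72 s, if anything falls off the work surface, if the arm or the gripper's body presses on something with over 40 N, if the wrist force passes 120 N, or if a joint passes its speed limit or range.

## Working session

There is one attempt and no reset: what is moved stays moved. The work goes in short steps, Python scripts to look and compute and a tool call to move; the robot and the scene stay as the last step left them, time stands still between calls to the robot, and variables do not carry over. Pictures are saved under pics/ and viewed, at most 10 in all, crops included, and the job is handed in when it is done.

Besides the shell and the picture viewer there is one more tool, called as name(argument=value, ...) on one line, values as JSON. jog_arm: Moves the arm, as the interface text tells. Its arguments: {"type":"object","properties":{"commands":{"type":"array","items":{"type":"object","properties":{"dx":{"type":"number"},"dy":{"type":"number"},"dz":{"type":"number"},"twist":{"type":"number"},"claw":{"type":"number"}}}},"force":{"type":"number"}},"required":["commands"]}

```bash
mkdir -p pics
cat > h.py <<'E'
import numpy as np, cv2
from station import manip
def snap(cam,fn=None):
    o=manip.get_obs(); im=manip.get_image(cam)
    if fn: cv2.imwrite('pics/'+fn,im[:,:,::-1])
    return o,im
def cam(name,o=None):
    c=manip.camera_info(name); f=240/np.tan(np.radians(c['fovy'])/2)
    K=np.array([[f,0,c['cx']],[0,f,c['cy']],[0,0,1.]])
    if 'rvec' in c:
        R=cv2.Rodrigues(np.array(c['rvec'],float))[0]; t=np.array(c['tvec'],float).ravel()
    else:
        o=o or manip.get_obs(); T=np.eye(4); T[:3,:3]=o['tcp_rot']; T[:3,3]=o['position']
        W=np.linalg.inv(T@np.array(c['T_tool_cam'])); R=W[:3,:3]; t=W[:3,3]
    return K,R,t
def toz(C,uv,z):  # pixels -> world at height z
    K,R,t=C; uv=np.atleast_2d(np.array(uv,float))
    d=(R.T@np.linalg.inv(K)@np.c_[uv,np.ones(len(uv))].T).T; c=-R.T@t
    return c+d*((z-c[2])/d[:,2])[:,None]
def proj(C,P):
    K,R,t=C; p=(R@np.atleast_2d(P).T).T+t; q=(K@p.T).T; return q[:,:2]/q[:,2:]
def tri(obs): # [(C,uv),...]
    A=[];b=[]
    for C,uv in obs:
        c=-C[1].T@C[2]; d=toz(C,uv,0)[0]-c; d/=np.linalg.norm(d); M=np.eye(3)-np.outer(d,d); A.append(M); b.append(M@c)
    return np.linalg.lstsq(np.vstack(A),np.hstack(b),rcond=None)[0]
E
python3 - <<'E'
from h import *
a=[]
for c in ['scene','top']:
    snap(c,c+'0.png'); C=cam(c); print(c,'pos',-C[1].T@C[2])
    for n in ['panel','rack','spatula','press','foot','knob_top','jar_near','jar_far','cabin']:
        print(n,[(np.round(d['extent']).astype(int).tolist(),round(d['confidence'],2),toz(C,d['extent'][:2],.03)[0][:2].round(3).tolist()) for d in manip.find_in(c,n)])
E
```

```text
scene pos [ 1.09363546 -0.41648698  0.67015973]
panel [([347, 312, 78, 53], 0.95, [0.549, 0.081]), ([309, 290, 36, 30], 0.79, [0.444, 0.067]), ([292, 365, 56, 44], 0.58, [0.59, -0.086]), ([165, 366, 50, 75], 0.27, [0.449, -0.259])]
rack [([348, 331, 75, 30], 0.67, [0.59, 0.047]), ([420, 263, 68, 78], 0.59, [0.529, 0.32])]
spatula [([417, 264, 65, 78], 0.79, [0.527, 0.311]), ([316, 218, 93, 57], 0.67, [0.215, 0.268]), ([428, 220, 34, 40], 0.55, [0.412, 0.486])]
press [([180, 404, 104, 150], 0.83, [0.541, -0.274]), ([352, 331, 75, 38], 0.17, [0.594, 0.053])]
foot [([168, 384, 46, 35], 0.67, [0.491, -0.272])]
knob_top [([164, 366, 46, 72], 0.62, [0.447, -0.259])]
jar_near [([238, 303, 23, 30], 0.76, [0.381, -0.07])]
jar_far [([449, 350, 24, 30], 0.71, [0.744, 0.153]), ([350, 332, 69, 34], 0.6, [0.593, 0.047])]
cabin [([377, 417, 82, 93], 0.91, [0.764, -0.048])]
top pos [0.36411329 0.06047374 1.14908863]
panel [([395, 200, 38, 33], 0.79, [0.561, -0.074]), ([325, 207, 49, 48], 0.78, [0.549, 0.08]), ([324, 269, 48, 50], 0.72, [0.412, 0.086])]
rack [([300, 226, 3, 7], 0.44, [0.508, 0.136])]
spatula [([136, 289, 88, 48], 0.95, [0.379, 0.498]), ([224, 218, 36, 81], 0.81, [0.529, 0.304]), ([240, 360, 127, 36], 0.59, [0.221, 0.27]), ([495, 199, 66, 98], 0.44, [0.557, -0.295])]
press [([495, 197, 67, 100], 0.7, [0.562, -0.294])]
foot [([500, 195, 25, 26], 0.5, [0.565, -0.306])]
knob_top [([508, 194, 45, 29], 0.95, [0.568, -0.325])]
jar_near [([397, 284, 18, 19], 0.56, [0.375, -0.073])]
jar_far [([294, 126, 19, 22], 0.73, [0.736, 0.145]), ([494, 197, 66, 100], 0.32, [0.562, -0.293])]
cabin [([379, 114, 58, 40], 0.72, [0.757, -0.046])]
```

View pics/top0.png

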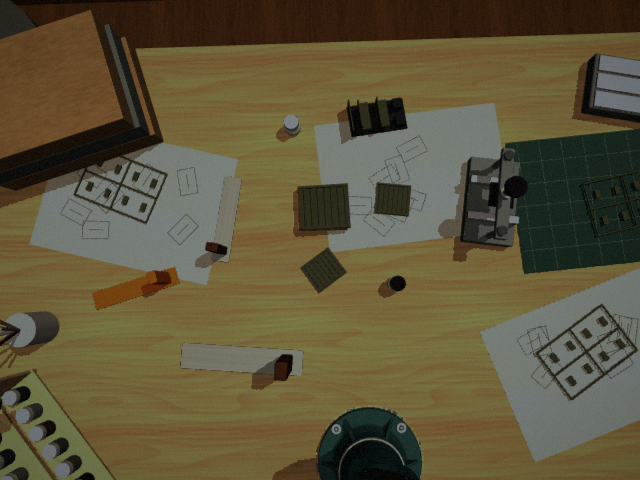

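View pics/scene0.png

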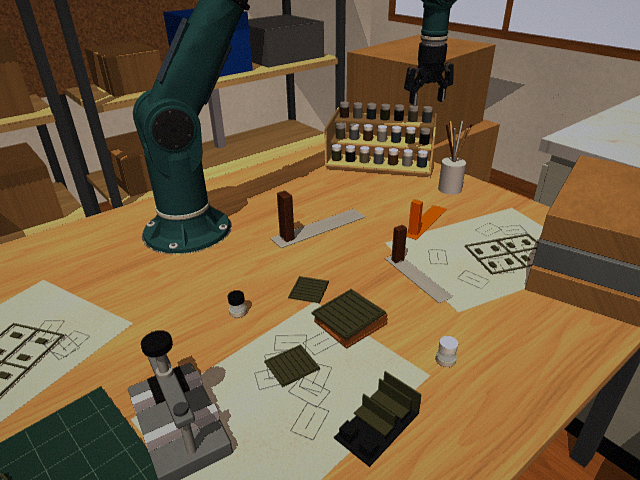

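The top view shows three spatulas: a steel one at (224,218), a longer steel one at (240,360) and an orange one at (136,289). The one meant is the smaller steel spatula at (224,218).

There are three panels, at (325,207) on the rack, (395,200) and (324,269). The one meant is the largest, on the rack at (325,207). The press is at (490,200). I'll move the wrist camera nearer to confirm.

jog_arm(commands=[{"dx": 0.03, "dy": -0.03, "dz": 0.02}, {"dx": 0.25, "dy": -0.38, "dz": 0.12}, {"dx": 0.25, "dy": -0.38, "dz": 0.12}, {"dx": 0.25, "dy": -0.38, "dz": 0.12}, {"dx": 0.25, "dy": -0.38, "dz": 0.12}])

```text
schema error: expected keys dx, dy, dz, twist, claw
```

jog_arm(commands=[{"dx": 0.16, "dy": -0.24, "dz": 0.07}, {"dx": 0.16, "dy": -0.24, "dz": 0.07}, {"dx": 0.16, "dy": -0.24, "dz": 0.07}, {"dx": 0.16, "dy": -0.24, "dz": 0.07}, {"dx": 0.16, "dy": -0.24, "dz": 0.07}])

```text
schema error: expected keys dx, dy, dz, twist, claw
```

Run:
```python
from h import *
o,im=snap('wrist','w1.png'); print(o['time'],o['position'],o['tcp_rot'].round(3) if hasattr(o['tcp_rot'],'round') else o['tcp_rot'],o['joints'])
C=cam('wrist',o)
c=-C[1].T@C[2]; print(c,C[1].round(2).tolist())
for n in ['spatula','panel','rack']:
    print(n,[(np.round(d['extent']).astype(int).tolist(),round(d['confidence'],2)) for d in manip.find_in('wrist',n)])
```

```text
1.0 [0.19533219 0.69817804 0.23130774] [[-0.963  0.269  0.   ]
 [ 0.269  0.963 -0.   ]
 [-0.    -0.    -1.   ]] [-1.39151224  0.59118149  0.04842102  1.60852294 -0.03330028  0.94271205
 -0.03367969]
[0.12540986 0.71816962 0.37329476] [[0.27, 0.96, -0.0], [0.92, -0.26, 0.29], [0.28, -0.08, -0.96]]
spatula [([114, 464, 45, 31], 0.86), ([218, 410, 163, 140], 0.85), ([52, 310, 104, 60], 0.66)]
panel []
rack []
```

View pics/w1.png

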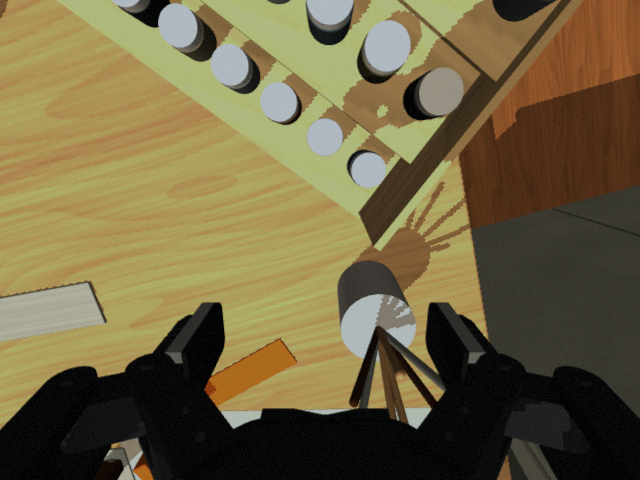

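The wrist view shows only the brush pot and the paint shelf, and every row needs all five keys. I'll send it again.

jog_arm(commands=[{"dx": 0.0, "dy": 0.0, "dz": 0.04, "twist": 0, "claw": 0}, {"dx": 0.04, "dy": -0.03, "dz": 0.07, "twist": -7, "claw": 0}, {"dx": 0.15, "dy": -0.15, "dz": 0.07, "twist": -28, "claw": 0}, {"dx": 0.15, "dy": -0.15, "dz": 0.07, "twist": -28, "claw": 0}, {"dx": 0.15, "dy": -0.15, "dz": 0.07, "twist": -28, "claw": 0}])

```text
time: 1.62
position: [0.3107, 0.5851, 0.2998]
tcp_rot: [[-0.72, 0.694, 0.001], [0.694, 0.72, 0.002], [0.001, 0.002, -1.0]]
wrist_force: [1.2, -0.1, -0.4]
opening: 1.003
finger_force: 0.0
```

jog_arm(commands=[{"dx": 0.18, "dy": -0.19, "dz": 0, "twist": -35, "claw": 0}, {"dx": 0.18, "dy": -0.19, "dz": 0, "twist": -35, "claw": 0}, {"dx": 0.18, "dy": -0.19, "dz": 0, "twist": -35, "claw": 0}, {"dx": 0.18, "dy": -0.19, "dz": 0, "twist": -35, "claw": 0}, {"dx": 0.18, "dy": -0.19, "dz": 0, "twist": -35, "claw": 0}])

```text
time: 2.03
position: [0.454, 0.4332, 0.2992]
tcp_rot: [[-0.192, 0.981, 0.0], [0.981, 0.192, 0.001], [0.001, 0.0, -1.0]]
wrist_force: [0.7, 0.7, 0.5]
opening: 0.998
finger_force: 0.0
```

jog_arm(commands=[{"dx": 0.0, "dy": 0.0, "dz": 0, "twist": -15, "claw": 0}, {"dx": 0.0, "dy": 0.0, "dz": 0, "twist": -21, "claw": 0}, {"dx": 0.0, "dy": 0.0, "dz": 0, "twist": -21, "claw": 0}, {"dx": 0.0, "dy": 0.0, "dz": 0, "twist": -21, "claw": 0}, {"dx": 0.0, "dy": 0.0, "dz": 0, "twist": -21, "claw": 0}])

```text
time: 2.45
position: [0.4527, 0.435, 0.2988]
tcp_rot: [[0.164, 0.986, 0.0], [0.986, -0.164, -0.0], [-0.0, 0.0, -1.0]]
wrist_force: [-0.3, -0.1, -0.2]
opening: 0.999
finger_force: 0.0
```

Run:
```python
from h import *
o,im=snap('wrist','w2.png'); print(o['time'],o['position'],np.array(o['tcp_rot'])[:,1],o['joints'])
for n in ['spatula','panel','rack']:
    print(n,[(np.round(d['extent']).astype(int).tolist(),round(d['confidence'],2)) for d in manip.find_in('wrist',n)])
```

```text
2.45 [0.45272525 0.43495004 0.29875964] [ 9.86478383e-01 -1.63891382e-01  1.20487083e-04] [-1.17244655  0.43016951  0.4709086   1.78495222 -0.22948892  0.98086708
 -0.77445789]
spatula [([400, 294, 149, 63], 0.92), ([179, 361, 78, 234], 0.85), ([255, 140, 105, 169], 0.66)]
panel [([333, 401, 43, 15], 0.68), ([418, 409, 56, 36], 0.56)]
rack [([419, 386, 57, 25], 0.87)]
```

View pics/w2.png

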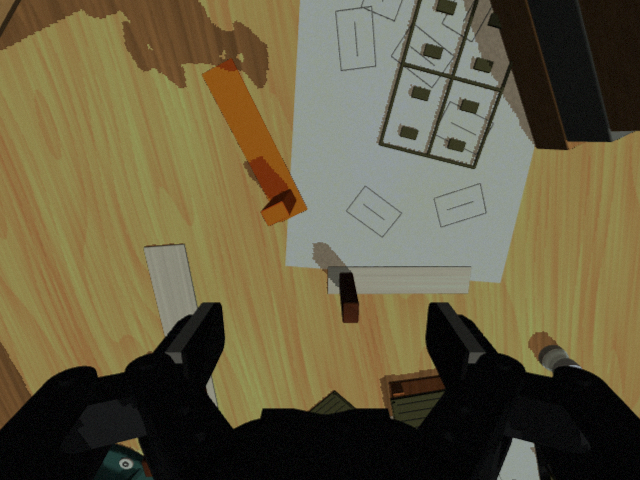

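The spatula meant has its blade corners at (328,266), (470,267), (470,293) and (328,293), and its handle top near (350,312). The longer steel one is at (179,361) and the orange one at (255,140). I'll confirm this in an enlarged crop and measure it.

Run:
```python
from h import *
im=cv2.imread('pics/w2.png'); C=cam('wrist')
cv2.imwrite('pics/c2.png',cv2.resize(im[230:340,310:490],None,fx=4.4,fy=4.4,interpolation=cv2.INTER_CUBIC))
print(C[0][0,0]);P=toz(C,[(328,266),(470,267),(470,293),(328,293)],.003);print(P.round(4))
S=cam('top'); print(toz(S,[(240,177),(224,176),(215,262),(231,262)],.003).round(3))
```

```text
345.8967536004231
[[0.4432 0.344  0.003 ]
 [0.6322 0.3108 0.003 ]
 [0.6304 0.2722 0.003 ]
 [0.4367 0.3047 0.003 ]]
[[0.628 0.273 0.003]
 [0.631 0.31  0.003]
 [0.435 0.331 0.003]
 [0.434 0.295 0.003]]
```

View pics/c2.png

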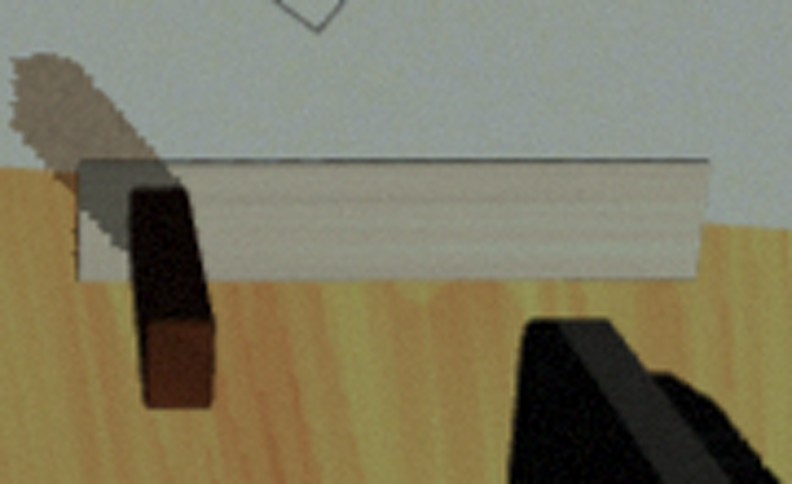

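The crop confirms the smaller steel spatula: the blade measures about 195 by 39 mm, with corners at (328,266), (471,266.4), (468.4,293.2) and (327.5,293.6). The handle top centre is near (350.7,312.7).

Run:
```python
from h import *
C=cam('wrist'); S=cam('top'); s=cam('scene')
px=np.array([(328,266),(471,266.4),(468.4,293.2),(327.5,293.6)])
P=toz(C,px,.003)[:,:2]; a=((P[1]+P[2])-(P[0]+P[3]))/2; L=np.linalg.norm(a); a/=L
print('len',L,'yaw',np.degrees(np.arctan2(a[1],a[0])),'origin from tail',(P[0]+P[3])/2+a*.025,'from tip',(P[1]+P[2])/2-a*.170)
h=toz(C,(350.7,312.7),.095)[0];print('handle top',h)
T=toz(C,[(343,302.7),(358.6,302.7),(358.2,322.7),(343,322.7)],.095);print(np.linalg.norm(T-np.roll(T,1,0),axis=1))
print('handle in top view px',proj(S,h),proj(s,h))
# top & scene handle tops: darkest brown region blobs
import cv2
for n in ['top0','scene0']:
    im=cv2.imread(f'pics/{n}.png'); u,v=proj(S if n=='top0' else s,h)[0].astype(int); r=im[v-22:v+23,u-22:u+23]
    cv2.imwrite(f'pics/hc_{n}.png',cv2.resize(r,None,fx=8,fy=8,interpolation=cv2.INTER_CUBIC)); print(n,u-22,v-22)
a=cv2.imread('pics/hc_top0.png');b=cv2.imread('pics/hc_scene0.png');cv2.imwrite('pics/hc.png',np.hstack([a,b]))
# panel/rack estimates
print(manip.get_obs()['joints'])
```

```text
len 0.19404704336137082 yaw -9.527609759382498 origin from tail [0.46416018 0.31985013] from tip [0.46322037 0.32000787]
handle top [0.46388372 0.31958634 0.095     ]
[0.02477446 0.01719891 0.02477301 0.01707333]
handle in top view px [[210.00323703 245.38806871]] [[401.10873359 227.54862828]]
top0 188 223
scene0 379 205
[-1.17187335  0.42999798  0.47035089  1.78489191 -0.22955116  0.98095535
 -0.77584561]
```

View pics/hc.png

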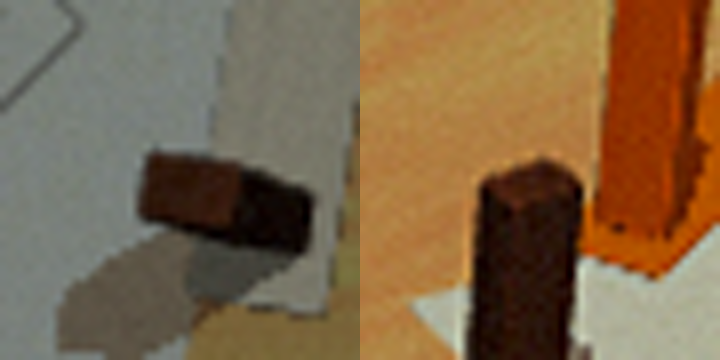

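The handle top is at (211.7,246.4) in the top view and (400.4,228.1) in the scene view. Both agree with the wrist estimate to within about 2 px at 95 mm height, so I'll go and grasp it.

jog_arm(commands=[{"dx": 0.011, "dy": -0.04, "dz": -0.02, "twist": 0, "claw": 0}, {"dx": 0.011, "dy": -0.08, "dz": -0.04, "twist": 0, "claw": 0}, {"dx": 0.011, "dy": -0.115, "dz": -0.06, "twist": 0, "claw": 0}, {"dx": 0.011, "dy": -0.115, "dz": -0.1, "twist": 0, "claw": 0}, {"dx": 0.011, "dy": -0.115, "dz": -0.13, "twist": 0, "claw": 0}])

```text
time: 3.07
position: [0.4644, 0.3158, 0.1682]
tcp_rot: [[0.172, 0.985, 0.001], [0.985, -0.172, -0.001], [-0.0, 0.001, -1.0]]
wrist_force: [0.2, 0.5, -0.2]
opening: 0.999
finger_force: 0.0
```

jog_arm(commands=[{"dx": 0, "dy": 0, "dz": -0.04, "twist": 0, "claw": 0}, {"dx": 0, "dy": 0, "dz": -0.08, "twist": 0, "claw": 0}, {"dx": 0, "dy": 0, "dz": -0.11, "twist": 0, "claw": 0}, {"dx": 0, "dy": 0, "dz": -0.119, "twist": 0, "claw": 0}, {"dx": 0, "dy": 0, "dz": -0.119, "twist": 0, "claw": 0}])

```text
time: 3.48
position: [0.4627, 0.3189, 0.0477]
tcp_rot: [[0.167, 0.986, -0.004], [0.986, -0.167, -0.003], [-0.003, -0.003, -1.0]]
wrist_force: [0.5, 0.1, 0.3]
opening: 1.002
finger_force: 0.0
```

jog_arm(commands=[{"dx": 0, "dy": 0, "dz": 0, "twist": 0, "claw": 0.4}, {"dx": 0, "dy": 0, "dz": 0, "twist": 0, "claw": 0.7}, {"dx": 0, "dy": 0, "dz": 0, "twist": 0, "claw": 1}, {"dx": 0, "dy": 0, "dz": 0, "twist": 0, "claw": 1}, {"dx": 0, "dy": 0, "dz": 0, "twist": 0, "claw": 1}], force=80)

```text
time: 3.9
position: [0.4645, 0.3204, 0.0511]
tcp_rot: [[0.167, 0.986, 0.002], [0.986, -0.167, 0.002], [0.002, 0.002, -1.0]]
wrist_force: [-0.7, -0.3, 0.2]
opening: 0.301
finger_force: 0.0
```

jog_arm(commands=[{"dx": 0, "dy": 0, "dz": 0, "twist": 0, "claw": 1}, {"dx": 0, "dy": 0, "dz": 0, "twist": 0, "claw": 1}, {"dx": 0, "dy": 0, "dz": 0, "twist": 0, "claw": 1}, {"dx": 0, "dy": 0, "dz": 0.0, "twist": 0, "claw": 1}, {"dx": 0, "dy": 0, "dz": 0.0, "twist": 0, "claw": 1}])

```text
time: 4.32
position: [0.4646, 0.3205, 0.051]
tcp_rot: [[0.167, 0.986, 0.001], [0.986, -0.167, 0.002], [0.002, 0.001, -1.0]]
wrist_force: [-0.3, -0.6, 7.2]
opening: 0.202
finger_force: 79.0
```

jog_arm(commands=[{"dx": 0, "dy": 0, "dz": 0.02, "twist": 0, "claw": 1}, {"dx": 0, "dy": 0, "dz": 0.05, "twist": 0, "claw": 1}, {"dx": 0, "dy": 0, "dz": 0.08, "twist": -5, "claw": 1}, {"dx": 0.01, "dy": 0.01, "dz": 0.11, "twist": -11, "claw": 1}, {"dx": 0.02, "dy": 0.02, "dz": 0.14, "twist": -17, "claw": 1}])

```text
time: 4.73
position: [0.4828, 0.3388, 0.191]
tcp_rot: [[0.454, 0.891, -0.002], [0.891, -0.454, -0.001], [-0.002, -0.002, -1.0]]
wrist_force: [1.0, 0.1, -1.5]
opening: 0.201
finger_force: 78.2
```

jog_arm(commands=[{"dx": 0, "dy": 0, "dz": 0.02, "twist": -6, "claw": 1}, {"dx": 0, "dy": 0, "dz": 0.03, "twist": -12, "claw": 1}, {"dx": 0.01, "dy": 0, "dz": 0.03, "twist": -18, "claw": 1}, {"dx": 0.02, "dy": 0.01, "dz": 0.03, "twist": -24, "claw": 1}, {"dx": 0.03, "dy": 0.01, "dz": 0.03, "twist": -30, "claw": 1}])

```text
time: 5.15
position: [0.5134, 0.3519, 0.22]
tcp_rot: [[0.837, 0.548, -0.0], [0.548, -0.837, 0.002], [0.001, -0.002, -1.0]]
wrist_force: [0.5, 0.6, -0.7]
opening: 0.203
finger_force: 78.1
```

jog_arm(commands=[{"dx": 0, "dy": 0, "dz": 0, "twist": -6, "claw": 1}, {"dx": 0, "dy": 0, "dz": 0, "twist": -12, "claw": 1}, {"dx": 0, "dy": 0, "dz": 0, "twist": -18, "claw": 1}, {"dx": 0, "dy": 0, "dz": 0, "twist": -24, "claw": 1}, {"dx": 0, "dy": 0, "dz": 0, "twist": -30, "claw": 1}])

```text
time: 5.57
position: [0.5132, 0.3497, 0.2195]
tcp_rot: [[0.999, 0.054, -0.001], [0.054, -0.999, -0.0], [-0.001, 0.0, -1.0]]
wrist_force: [0.2, 0.1, -1.2]
opening: 0.197
finger_force: 78.2
```

jog_arm(commands=[{"dx": 0, "dy": 0, "dz": 0, "twist": -2.5, "claw": 1}, {"dx": 0, "dy": 0, "dz": 0, "twist": -3.5, "claw": 1}, {"dx": 0, "dy": 0, "dz": 0, "twist": -3.5, "claw": 1}, {"dx": 0, "dy": 0, "dz": 0, "twist": -3.5, "claw": 1}, {"dx": 0, "dy": 0, "dz": 0, "twist": -3.5, "claw": 1}])

```text
time: 5.98
position: [0.5138, 0.3497, 0.2198]
tcp_rot: [[1.0, -0.001, -0.0], [-0.001, -1.0, 0.0], [-0.0, -0.0, -1.0]]
wrist_force: [0.0, -0.9, -1.3]
opening: 0.202
finger_force: 78.1
```

Run:
```python
from h import *
o,im=snap('wrist','w3.png'); print(o['time'],o['position'],np.array(o['tcp_rot'])[:,1],o['joints'],o['opening'])
snap('top','top3.png');snap('scene','scene3.png')
import cv2
t=cv2.imread('pics/top3.png')[140:260,280:530]; w=cv2.imread('pics/w3.png')
cv2.imwrite('pics/v3.png',np.vstack([cv2.resize(w[200:480,200:640],(800,300*800*280//(440*300)))[:300] if 0 else cv2.resize(w,(400,300)),np.zeros((0,400,3),np.uint8)]))
cv2.imwrite('pics/v3.png',np.hstack([cv2.resize(w,(400,300)),cv2.resize(cv2.imread('pics/scene3.png')[240:480,100:420],(400,300),interpolation=cv2.INTER_CUBIC)]))
a=cv2.imread('pics/v3.png'); cv2.imwrite('pics/v3.png',np.vstack([a,cv2.resize(t,(625,300),interpolation=cv2.INTER_CUBIC).copy() if 0 else np.pad(cv2.resize(t,(625,300),interpolation=cv2.INTER_CUBIC),((0,0),(0,175),(0,0)))]))
```

```text
5.9833 [0.51377641 0.34971445 0.21978079] [-1.48868654e-03 -9.99998871e-01 -2.05262396e-04] [-1.23886056  0.6200675   0.86148366  1.88527007 -0.59148408  0.91295647
 -1.6625727 ] 0.20162360716796512
```

View pics/v3.png

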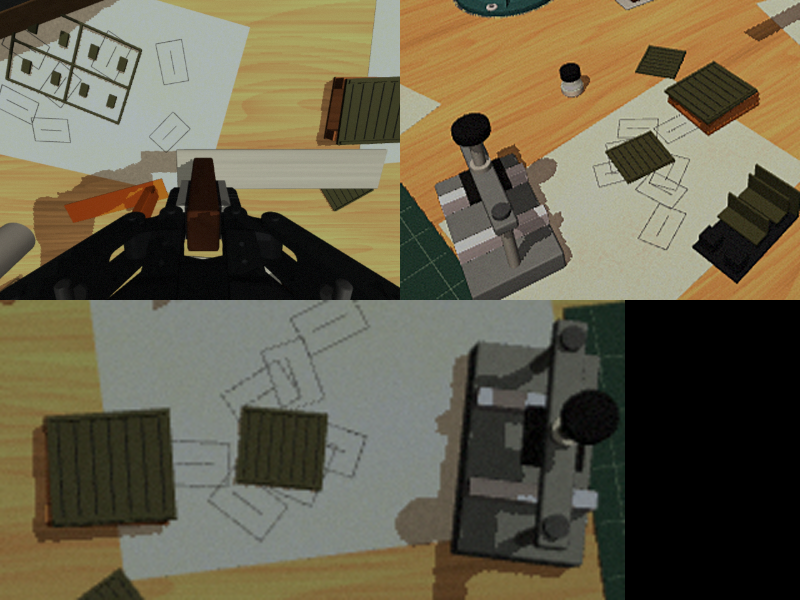

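In these views the cabin floor's corners in the top picture are about (298,186), (348,183), (350,228) and (299,230). The press knob is at (515,187) in top and (157,343) in scene. I need the rack's end and the press's yaw more exactly, so I'll view one enlarged composite.

Run:
```python
from h import *
w=cv2.imread('pics/w3.png');s=cv2.imread('pics/scene3.png');t=cv2.imread('pics/top3.png')
R=lambda a,x,y,ww,hh,f:cv2.resize(a[y:y+hh,x:x+ww],None,fx=f,fy=f,interpolation=cv2.INTER_CUBIC)
A=R(w,500,110,140,140,2.0*1.07142857)[:300,:300]  # f=2.143
A=R(w,500,100,140,140,300/140)
B=R(s,305,270,100,75,4)
D=R(t,455,140,80,120,5)  # 400x600
L=np.vstack([np.pad(A,((0,0),(0,100),(0,0))),B]); cv2.imwrite('pics/v4.png',np.hstack([L,D]))
S=cam('top');s_=cam('scene')
print('knob',tri([(S,(515.2,186.8)),(s_,(156.8,343.2))]))
print(toz(S,[(298,186),(348,183.2),(350.4,228),(298.8,230.4)],.033).round(4))
```

```text
knob [ 0.55351189 -0.28641966  0.18181451]
[[0.5973 0.1389 0.033 ]
 [0.6006 0.0278 0.033 ]
 [0.5005 0.0253 0.033 ]
 [0.498  0.1388 0.033 ]]
```

View pics/v4.png

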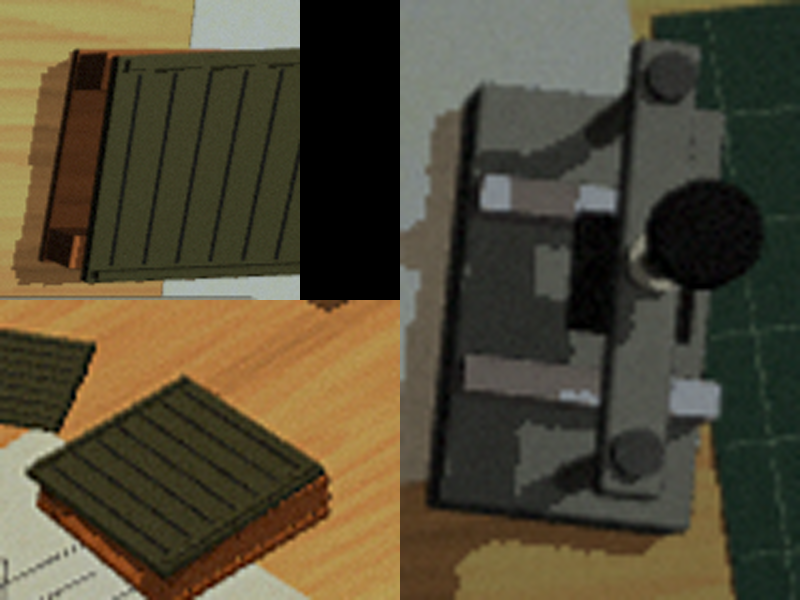

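Run:
```python
from h import *
from scipy.optimize import least_squares
S=cam('top');s=cam('scene');o=manip.get_obs();W=cam('wrist',o)
f=300/140
w=lambda *p:[(500+a/f,100+b/f) for a,b in p]
P=toz(W,w((72,50),(40,258)),.004);d=P[0]-P[1];print('rack end',P.round(4),np.linalg.norm(d),'yaw x',np.degrees(np.arctan2(d[1],d[0])),'mid',P.mean(0))
Q=toz(W,w((112,57),(92,280)),.033);d=Q[0]-Q[1];print('panel end',Q.round(4),np.linalg.norm(d),np.degrees(np.arctan2(d[1],d[0])),Q.mean(0))
# press model fit
mod=[(.095,.055,.03),(-.095,.055,.03),(-.095,-.055,.03),(0,0,.188),(.048,.055,.052),(.032,.055,.052),(-.032,.055,.052),(-.048,.055,.052)]
t=lambda a,b:(455+(a-400)/5,140+b/5)
px=[t(482,88),t(440,503),t(685,530),t(706,235),t(482,175),t(482,208),t(467,355),t(465,390)]
mod=np.array(mod);px=np.array(px)
def wr(p,m): c,n=np.cos(p[2]),np.sin(p[2]); return np.c_[p[0]+c*m[:,0]-n*m[:,1],p[1]+n*m[:,0]+c*m[:,1],m[:,2]]
def res(p): return np.r_[(proj(S,wr(p,mod))-px).ravel(),(proj(s,wr(p,mod[3:4]))-[(156.8,343.2)]).ravel()]
r=least_squares(res,[.56,-.29,-.1],loss='soft_l1');print('press',r.x,np.degrees(r.x[2]));print(r.fun.round(1))
```

```text
rack end [[0.6024 0.1453 0.004 ]
 [0.505  0.1443 0.004 ]] 0.09734312393278888 yaw x 0.5749453981206338 mid [0.55370056 0.14480712 0.004     ]
panel end [[0.5985 0.1445 0.033 ]
 [0.5014 0.1355 0.033 ]] 0.09744542702033632 5.353206590082789 [0.54995423 0.13999775 0.033     ]
press [ 0.55297215 -0.2876537  -0.1454369 ] -8.332920734504325
[-0.6 -1.4 -0.3 -0.   1.2  0.6  0.8 -0.6  0.1 -0.4 -0.6  0.2 -0.4 -0.3
 -0.7  0.  -1.9 -3. ]
```

jog_arm(commands=[{"dx": 0.015, "dy": -0.005, "dz": -0.03, "twist": 1.5, "claw": 1}, {"dx": 0.03, "dy": -0.008, "dz": -0.06, "twist": 1.5, "claw": 1}, {"dx": 0.03, "dy": -0.008, "dz": -0.1, "twist": 1.5, "claw": 1}, {"dx": 0.03, "dy": -0.008, "dz": -0.13, "twist": 1.5, "claw": 1}, {"dx": 0.03, "dy": -0.008, "dz": -0.13, "twist": 1.5, "claw": 1}])

```text
time: 6.55
position: [0.5396, 0.3403, 0.0839]
tcp_rot: [[1.0, 0.024, -0.01], [0.024, -1.0, -0.005], [-0.01, 0.005, -1.0]]
wrist_force: [-2.0, -0.1, -1.7]
opening: 0.2
finger_force: 78.2
```

Run:
```python
from h import *
o,im=snap('wrist','w5.png'); C=cam('wrist',o); p=np.array(o['position']);y=np.array(o['tcp_rot'])[:,1];x=np.array(o['tcp_rot'])[:,0]
print(p,np.degrees(np.arctan2(y[1],y[0])))
for dz in (-.012,0,.012):
    T=np.array([p+y*.17+x*sg*.02+[0,0,-.048+dz] for sg in (1,-1)]); print(dz,proj(C,T).round(1).tolist())
w=cv2.imread('pics/w5.png'); cv2.imwrite('pics/v5.png',cv2.resize(w[80:340,400:640],None,fx=2.3,fy=2.3,interpolation=cv2.INTER_CUBIC))
```

```text
[0.53958661 0.34027955 0.08391559] -88.61723541124209
-0.012 [[605.6, 232.1], [590.9, 292.7]]
0 [[622.0, 237.8], [605.5, 301.4]]
0.012 [[640.3, 244.2], [621.9, 311.0]]
```

View pics/v5.png

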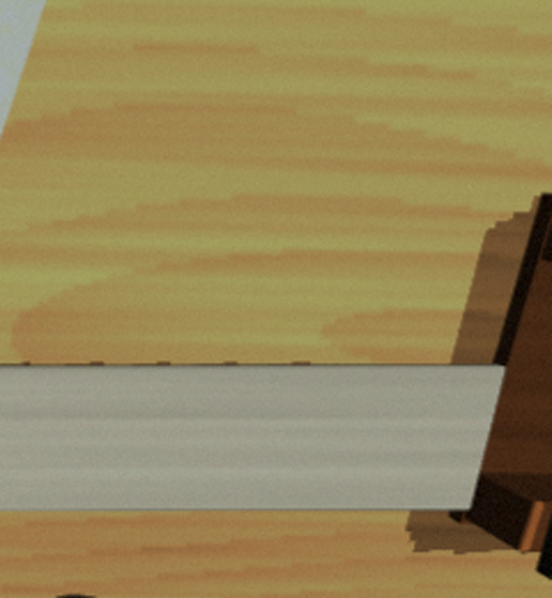

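The blade tip corners are at (618.7,238.7) and (605.2,301.3), within 3 px of prediction, so there is no sag. I'll check the rack rail against the model and the settled pose.

Run:
```python
from h import *
o=manip.get_obs(); print(o['position'])
import types
C=cam('wrist',{'position':[0.53958661,0.34027955,0.08391559],'tcp_rot':o['tcp_rot']})
for X in [(.5217,.1448,.026),(.5057,.1448,.026),(.5217,.1448,.005),(.5037,.1448,.0),(.6037,.1448,.0)]:
    q=proj(C,X)[0]; print(X,((q-[400,80])*2.3).round(0))
print(toz(C,[(400+480/2.3,80+478/2.3),(400+525/2.3,80+550/2.3)],.026))
```

```text
[0.54149677 0.34081222 0.08691853]
(0.5217, 0.1448, 0.026) [531. 501.]
(0.5057, 0.1448, 0.026) [515. 552.]
(0.5217, 0.1448, 0.005) [472. 469.]
(0.5037, 0.1448, 0.0) [445. 516.]
(0.6037, 0.1448, 0.0) [536. 190.]
[[0.52815473 0.16076857 0.026     ]
 [0.50637642 0.14209448 0.026     ]]
```

jog_arm(commands=[{"dx": 0.0, "dy": 0, "dz": 0, "twist": 0, "claw": 1}, {"dx": 0, "dy": 0, "dz": 0, "twist": 0, "claw": 1}])

```text
time: 6.77
position: [0.5458, 0.3422, 0.0921]
tcp_rot: [[1.0, 0.024, 0.004], [0.024, -1.0, 0.002], [0.004, -0.002, -1.0]]
wrist_force: [0.3, -0.1, -1.4]
opening: 0.198
finger_force: 78.2
```

jog_arm(commands=[{"dx": -0.001, "dy": 0, "dz": -0.014, "twist": 0, "claw": 1}, {"dx": -0.001, "dy": 0, "dz": -0.028, "twist": 0, "claw": 1}, {"dx": -0.001, "dy": 0, "dz": -0.028, "twist": 0, "claw": 1}, {"dx": -0.001, "dy": -0.01, "dz": -0.028, "twist": 0, "claw": 1}, {"dx": -0.001, "dy": -0.025, "dz": -0.028, "twist": 0, "claw": 1}])

```text
time: 7.18
position: [0.5426, 0.3181, 0.0614]
tcp_rot: [[1.0, 0.027, -0.0], [0.027, -1.0, 0.001], [-0.0, -0.001, -1.0]]
wrist_force: [0.5, -0.7, -1.6]
opening: 0.198
finger_force: 78.4
```

jog_arm(commands=[{"dx": 0, "dy": -0.015, "dz": 0, "twist": 0, "claw": 1}, {"dx": 0.001, "dy": -0.03, "dz": 0, "twist": 0, "claw": 1}, {"dx": 0.001, "dy": -0.04, "dz": 0, "twist": 0, "claw": 1}, {"dx": 0.001, "dy": -0.045, "dz": 0, "twist": 0, "claw": 1}, {"dx": 0.001, "dy": -0.045, "dz": 0, "twist": 0, "claw": 1}])

```text
time: 7.6
position: [0.5442, 0.2697, 0.0622]
tcp_rot: [[1.0, 0.021, 0.0], [0.021, -1.0, -0.001], [0.0, 0.001, -1.0]]
wrist_force: [0.7, 0.6, -0.6]
opening: 0.197
finger_force: 78.4
```

jog_arm(commands=[{"dx": 0, "dy": -0.015, "dz": 0, "twist": 0, "claw": 1}, {"dx": 0.001, "dy": -0.03, "dz": 0, "twist": 0, "claw": 1}, {"dx": 0.001, "dy": -0.045, "dz": 0, "twist": 0, "claw": 1}, {"dx": 0.002, "dy": -0.06, "dz": 0, "twist": 0, "claw": 1}, {"dx": 0.002, "dy": -0.073, "dz": 0, "twist": 0, "claw": 1}])

```text
time: 8.02
position: [0.5463, 0.1989, 0.0618]
tcp_rot: [[1.0, 0.025, 0.001], [0.025, -1.0, 0.001], [0.001, -0.0, -1.0]]
wrist_force: [-0.3, -0.7, -0.9]
opening: 0.203
finger_force: 78.4
```

jog_arm(commands=[{"dx": 0, "dy": 0, "dz": 0, "twist": 0, "claw": 1}, {"dx": 0, "dy": 0, "dz": 0, "twist": 0, "claw": 1}, {"dx": 0, "dy": 0, "dz": 0.004, "twist": 0, "claw": 1}, {"dx": 0, "dy": 0, "dz": 0.007, "twist": 0, "claw": 1}, {"dx": 0, "dy": 0, "dz": 0.007, "twist": 0, "claw": 1}], force=110)

```text
time: 8.43
position: [0.5464, 0.2003, 0.0694]
tcp_rot: [[1.0, 0.026, 0.001], [0.026, -1.0, 0.001], [0.001, -0.001, -1.0]]
wrist_force: [-0.7, -0.3, -0.8]
opening: 0.195
finger_force: 107.4
```

Run:
```python
from h import *
o,im=snap('wrist','w6.png'); snap('top','top6.png'); print(o['position'],o['wrist_force'],o['finger_force'])
```

```text
[0.5463856  0.20028435 0.0693664 ] [-0.67758823 -0.33388212 -0.77797728] 107.41991400718689
```

jog_arm(commands=[{"dx": 0, "dy": -0.003, "dz": 0.0, "twist": 0, "claw": 1}, {"dx": 0, "dy": -0.003, "dz": 0.002, "twist": 0, "claw": 1}, {"dx": 0, "dy": -0.003, "dz": 0.004, "twist": 0, "claw": 1}, {"dx": 0, "dy": -0.003, "dz": 0.006, "twist": 0, "claw": 1}, {"dx": 0, "dy": -0.003, "dz": 0.008, "twist": 0, "claw": 1}])

```text
time: 8.95
position: [0.5458, 0.1958, 0.0769]
tcp_rot: [[1.0, 0.024, -0.0], [0.024, -1.0, 0.0], [-0.0, -0.0, -1.0]]
wrist_force: [0.1, 0.1, -2.3]
opening: 0.195
finger_force: 107.4
```

jog_arm(commands=[{"dx": 0, "dy": 0, "dz": 0.003, "twist": 0, "claw": 1}, {"dx": 0, "dy": 0, "dz": 0.008, "twist": 0, "claw": 1}, {"dx": 0, "dy": 0, "dz": 0.014, "twist": 0, "claw": 1}, {"dx": 0, "dy": 0, "dz": 0.019, "twist": 0, "claw": 1}, {"dx": 0, "dy": 0, "dz": 0.022, "twist": 0, "claw": 1}])

```text
time: 9.37
position: [0.5463, 0.1958, 0.0997]
tcp_rot: [[1.0, 0.024, 0.001], [0.024, -1.0, 0.0], [0.001, -0.0, -1.0]]
wrist_force: [-0.4, -1.4, -2.5]
opening: 0.197
finger_force: 107.4
```

jog_arm(commands=[{"dx": 0, "dy": 0, "dz": 0.005, "twist": 0, "claw": 1}, {"dx": 0, "dy": 0, "dz": 0.01, "twist": 0, "claw": 1}, {"dx": 0, "dy": 0, "dz": 0.015, "twist": 0, "claw": 1}, {"dx": 0, "dy": 0, "dz": 0.015, "twist": 0, "claw": 1}, {"dx": 0, "dy": 0, "dz": 0.015, "twist": 0, "claw": 1}])

```text
time: 9.78
position: [0.5461, 0.1958, 0.1142]
tcp_rot: [[1.0, 0.024, 0.001], [0.024, -1.0, 0.0], [0.001, -0.0, -1.0]]
wrist_force: [-0.3, 0.2, -2.1]
opening: 0.2
finger_force: 107.4
```

Run:
```python
from h import *
o,im=snap('wrist','w7.png'); snap('top','top7.png'); snap('scene','scene7.png');print(o['position'],o['wrist_force'],o['wrist_torque'])
w=cv2.imread('pics/w7.png');t=cv2.imread('pics/top7.png');s=cv2.imread('pics/scene7.png')
cv2.imwrite('pics/v7.png',np.hstack([np.vstack([cv2.resize(w,(400,300)),cv2.resize(s[240:400,270:484],(400,300),interpolation=cv2.INTER_CUBIC)]),cv2.resize(t[140:260,270:350],(400,600),interpolation=cv2.INTER_CUBIC)]))
C=cam('wrist',o);p=np.array(o['position'])
```

```text
[0.54611312 0.19582497 0.11415575] [-0.34950905  0.1950518  -2.12869683] [ 0.12765789  0.00508109 -0.01568614]
```

View pics/v7.png

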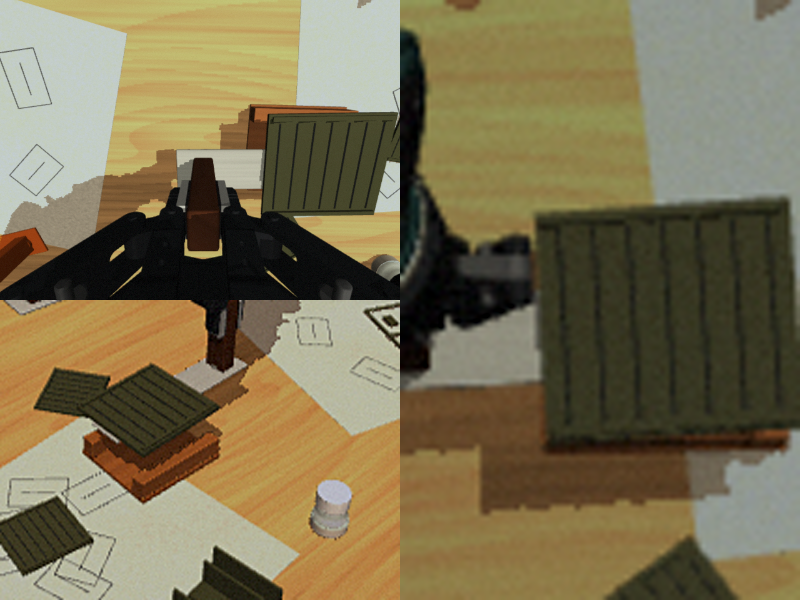

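The floor now rides on the spatula, clear of the rack. In the wrist picture its corners are about (427,184), (635,181), (602,342) and (419,339). I'll work out its pose on the spatula and the move to the press.

Run:
```python
from h import *
o=manip.get_obs();C=cam('wrist',o);S=cam('top');p=np.array(o['position'])
P=toz(C,[(427,184),(635,181),(601.6,342.4),(419,339)],.0735)[:,:2];print(P.round(4),P.mean(0))
for i,j in [(0,1),(3,2),(3,0),(2,1)]: d=P[j]-P[i];print(np.linalg.norm(d).round(4),np.degrees(np.arctan2(d[1],d[0])).round(2))
Q=toz(S,[(297,182.4),(347.2,180),(299.4,229)],.0735)[:,:2];print(Q.round(4),(Q[1]+Q[2])/2)
d=Q[1]-Q[0];print(np.degrees(np.arctan2(d[1],d[0])),np.linalg.norm(d));d=Q[0]-Q[2];print(np.degrees(np.arctan2(d[1],d[0])),np.linalg.norm(d))
# refine with edge detection in wrist+top: fit quad of panel by colour mask
for n,Cc,z in(('w7',C,.0735),('top7',S,.0735)):
    im=cv2.imread(f'pics/{n}.png').astype(int);b,g,r=im[...,0],im[...,1],im[...,2]
    m=((g>=r)&(g-b>8)&(g<110)).astype(np.uint8); m=cv2.morphologyEx(m,cv2.MORPH_CLOSE,np.ones((3,3)));m=cv2.morphologyEx(m,cv2.MORPH_OPEN,np.ones((5,5)))
    c0=proj(Cc,[.55,.085,.0735])[0]
    for c in cv2.findContours(m,0,2)[0]:
        if cv2.contourArea(c)>300 and cv2.pointPolygonTest(c,tuple(map(float,c0)),False)>0:
            X=toz(Cc,c[:,0],z)[:,:2].astype(np.float32); R=cv2.minAreaRect(X*1000); print(n,R)
            print(c[:,0].min(0),c[:,0].max(0))
```

```text
[[0.599  0.1436]
 [0.6031 0.0353]
 [0.5069 0.0281]
 [0.5066 0.1383]] [0.5538955  0.08631752]
0.1084 -87.81
0.1102 -89.86
0.0926 3.3
0.0965 4.31
[[0.5967 0.138 ]
 [0.599  0.0305]
 [0.4961 0.1346]] [0.54757044 0.08259561]
-88.75951186428132 0.1075259769187306
1.9315894954393296 0.10064265996997672
w7 ((550.9092407226562, 81.55538940429688), (102.728759765625, 122.19906616210938), 2.652552843093872)
[419 179] [639 352]
top7 ((549.8316650390625, 82.41291809082031), (98.79896545410156, 110.46343994140625), 1.5859198570251465)
[298 180] [350 227]
```

jog_arm(commands=[{"dx": 0.001, "dy": -0.003, "dz": 0, "twist": 0, "claw": 1}, {"dx": 0.002, "dy": -0.009, "dz": 0, "twist": -0.2, "claw": 1}, {"dx": 0.004, "dy": -0.018, "dz": 0, "twist": -0.6, "claw": 1}, {"dx": 0.006, "dy": -0.03, "dz": 0, "twist": -1.1, "claw": 1}, {"dx": 0.008, "dy": -0.044, "dz": 0, "twist": -1.6, "claw": 1}])

```text
time: 10.35
position: [0.5542, 0.1505, 0.1138]
tcp_rot: [[1.0, -0.005, 0.0], [-0.005, -1.0, -0.0], [0.0, 0.0, -1.0]]
wrist_force: [0.3, 0.2, -2.3]
opening: 0.199
finger_force: 107.4
```

jog_arm(commands=[{"dx": 0.002, "dy": -0.015, "dz": 0, "twist": -0.5, "claw": 1}, {"dx": 0.005, "dy": -0.03, "dz": 0, "twist": -1, "claw": 1}, {"dx": 0.007, "dy": -0.045, "dz": 0, "twist": -1.5, "claw": 1}, {"dx": 0.01, "dy": -0.06, "dz": 0, "twist": -2, "claw": 1}, {"dx": 0.012, "dy": -0.075, "dz": 0, "twist": -2.5, "claw": 1}])

```text
time: 10.77
position: [0.5661, 0.0738, 0.114]
tcp_rot: [[0.999, -0.051, 0.0], [-0.051, -0.999, -0.001], [0.0, 0.001, -1.0]]
wrist_force: [0.2, -0.3, -2.4]
opening: 0.195
finger_force: 107.4
```

jog_arm(commands=[{"dx": 0.002, "dy": -0.015, "dz": 0, "twist": -0.6, "claw": 1}, {"dx": 0.005, "dy": -0.03, "dz": 0, "twist": -1.2, "claw": 1}, {"dx": 0.007, "dy": -0.045, "dz": 0, "twist": -1.8, "claw": 1}, {"dx": 0.01, "dy": -0.06, "dz": 0, "twist": -2.4, "claw": 1}, {"dx": 0.012, "dy": -0.075, "dz": 0, "twist": -3, "claw": 1}])

```text
time: 11.18
position: [0.5778, -0.0012, 0.114]
tcp_rot: [[0.995, -0.103, 0.0], [-0.103, -0.995, -0.001], [0.0, 0.001, -1.0]]
wrist_force: [0.0, 0.6, -1.4]
opening: 0.194
finger_force: 107.5
```

jog_arm(commands=[{"dx": 0.002, "dy": -0.013, "dz": 0, "twist": -0.5, "claw": 1}, {"dx": 0.004, "dy": -0.024, "dz": 0, "twist": -1, "claw": 1}, {"dx": 0.006, "dy": -0.034, "dz": 0, "twist": -1.5, "claw": 1}, {"dx": 0.007, "dy": -0.042, "dz": 0, "twist": -2, "claw": 1}, {"dx": 0.007, "dy": -0.046, "dz": 0, "twist": -2, "claw": 1}])

```text
time: 11.6
position: [0.5852, -0.0459, 0.1139]
tcp_rot: [[0.991, -0.136, 0.0], [-0.136, -0.991, -0.001], [0.001, 0.001, -1.0]]
wrist_force: [0.5, 0.7, -2.2]
opening: 0.199
finger_force: 107.4
```

jog_arm(commands=[{"dx": 0, "dy": -0.002, "dz": 0, "twist": 0, "claw": 1}, {"dx": 0, "dy": -0.002, "dz": 0, "twist": 0, "claw": 1}, {"dx": 0, "dy": -0.002, "dz": 0, "twist": 0, "claw": 1}])

```text
time: 11.85
position: [0.5848, -0.0454, 0.1136]
tcp_rot: [[0.991, -0.133, -0.001], [-0.133, -0.991, 0.001], [-0.001, -0.001, -1.0]]
wrist_force: [0.6, 0.5, -2.3]
opening: 0.197
finger_force: 107.4
```

```bash
cat >> h.py <<'E'
def panelfit(n,C,z,guess):
    im=cv2.imread(f'pics/{n}.png').astype(int);b,g,r=im[...,0],im[...,1],im[...,2]
    m=((g>=r)&(g-b>8)&(g<110)).astype(np.uint8); m=cv2.morphologyEx(m,cv2.MORPH_CLOSE,np.ones((3,3)));m=cv2.morphologyEx(m,cv2.MORPH_OPEN,np.ones((5,5)))
    c0=proj(C,[*guess,z])[0]
    for c in cv2.findContours(m,0,2)[0]:
        if cv2.contourArea(c)>300 and cv2.pointPolygonTest(c,tuple(map(float,c0)),True)>-5:
            X=toz(C,c[:,0],z)[:,:2].astype(np.float32); print(n,cv2.minAreaRect(X*1000),c[:,0].min(0),c[:,0].max(0))
E
python3 - <<'E'
from h import *
o,im=snap('wrist','w8.png'); snap('top','top8.png');print(o['position'],np.array(o['tcp_rot'])[:,1],o['wrist_force'])
p=np.array(o['position']);g=(p+.113*np.array(o['tcp_rot'])[:,1])[:2];print(g)
z=p[2]-.048+.0075
panelfit('w8',cam('wrist',o),z,g);panelfit('top8',cam('top'),z,g)
for c in('top','scene','wrist'):
  snap(c)
  for n in('knob_top','press'): print(c,n,[(np.round(d['extent'],1).tolist(),round(d['confidence'],2)) for d in manip.find_in(c,n)][:2])
E
```

```text
[ 0.5847867  -0.04540114  0.11361569] [-1.33415661e-01 -9.91059920e-01 -7.05085980e-04] [ 0.5983793   0.53708813 -2.33278748]
[ 0.56971073 -0.15739091]
w8 ((575.0496826171875, -153.64120483398438), (112.1651382446289, 99.41621398925781), 82.40951538085938) [418 179] [635 345]
top8 ((570.2547607421875, -123.81153106689453), (179.48358154296875, 101.58232879638672), 88.42869567871094) [378 168] [462 215]
top knob_top [([507.7, 193.4, 45.0, 34.3], 0.84)]
top press [([494.5, 195.8, 66.5, 99.5], 0.84)]
scene knob_top [([164.8, 365.6, 45.8, 74.4], 0.68)]
scene press [([178.6, 403.9, 109.5, 149.5], 0.95)]
wrist knob_top []
wrist press [([595.5, 230.3, 86.9, 269.7], 0.71)]
```

jog_arm(commands=[{"dx": -0.001, "dy": -0.004, "dz": 0, "twist": 0, "claw": 1}, {"dx": -0.002, "dy": -0.011, "dz": 0, "twist": 0, "claw": 1}, {"dx": -0.003, "dy": -0.021, "dz": 0, "twist": 0, "claw": 1}, {"dx": -0.005, "dy": -0.032, "dz": 0, "twist": 0, "claw": 1}, {"dx": -0.006, "dy": -0.044, "dz": 0, "twist": 0, "claw": 1}])

```text
time: 12.82
position: [0.5784, -0.0919, 0.1139]
tcp_rot: [[0.991, -0.135, -0.0], [-0.135, -0.991, -0.0], [-0.0, 0.0, -1.0]]
wrist_force: [-0.5, 0.2, -2.3]
opening: 0.198
finger_force: 107.4
```

jog_arm(commands=[{"dx": -0.002, "dy": -0.012, "dz": 0, "twist": 0, "claw": 1}, {"dx": -0.004, "dy": -0.024, "dz": 0, "twist": 0, "claw": 1}, {"dx": -0.005, "dy": -0.036, "dz": 0, "twist": 0, "claw": 1}, {"dx": -0.007, "dy": -0.047, "dz": 0, "twist": 0, "claw": 1}, {"dx": -0.008, "dy": -0.057, "dz": 0, "twist": 0, "claw": 1}])

```text
time: 13.23
position: [0.5704, -0.149, 0.1138]
tcp_rot: [[0.991, -0.136, -0.0], [-0.136, -0.991, -0.0], [-0.0, 0.0, -1.0]]
wrist_force: [-0.4, 0.3, -2.3]
opening: 0.194
finger_force: 107.4
```

jog_arm(commands=[{"dx": -0.001, "dy": -0.009, "dz": 0, "twist": 0, "claw": 1}, {"dx": -0.002, "dy": -0.016, "dz": 0, "twist": 0, "claw": 1}, {"dx": -0.003, "dy": -0.021, "dz": 0, "twist": 0, "claw": 1}, {"dx": -0.003, "dy": -0.024, "dz": 0, "twist": 0, "claw": 1}, {"dx": -0.003, "dy": -0.027, "dz": 0, "twist": 0, "claw": 1}])

```text
time: 13.65
position: [0.5679, -0.1741, 0.1137]
tcp_rot: [[0.991, -0.134, -0.0], [-0.134, -0.991, 0.001], [-0.0, -0.001, -1.0]]
wrist_force: [-0.1, 0.4, -1.3]
opening: 0.197
finger_force: 107.4
```

jog_arm(commands=[{"dx": 0, "dy": 0, "dz": 0, "twist": 0, "claw": 1}, {"dx": 0, "dy": 0, "dz": 0, "twist": 0, "claw": 1}])

```text
time: 13.82
position: [0.5681, -0.1739, 0.1137]
tcp_rot: [[0.991, -0.134, -0.0], [-0.134, -0.991, 0.0], [-0.0, -0.0, -1.0]]
wrist_force: [-0.0, 0.5, -2.5]
opening: 0.193
finger_force: 107.4
```

Run:
```python
from h import *
o,im=snap('wrist','w9.png'); snap('top','top9.png');snap('scene','scene9.png');print(o['position'],np.array(o['tcp_rot'])[:,1],o['wrist_force'])
p=np.array(o['position']);g=(p+.07*np.array(o['tcp_rot'])[:,1])[:2];z=p[2]-.048+.0075
panelfit('w9',cam('wrist',o),z,g);panelfit('top9',cam('top'),z,g)
# crude ascii of top around press: rows of classes
im=cv2.imread('pics/top9.png').astype(int)
for v in range(150,252,3):
    print(v,''.join('P' if (g_>=r and g_-b>8 and g_<110) else ('W' if min(b,g_,r)>140 else ('k' if max(b,g_,r)<45 else '.')) for b,g_,r in im[v,450:540]))
```

```text
[ 0.56806824 -0.17385105  0.1137188 ] [-1.33902606e-01 -9.90994432e-01 -3.57595579e-04] [-0.031768    0.51725336 -2.54011796]
w9 ((557.5652465820312, -261.9075927734375), (70.64688110351562, 106.21592712402344), 81.314453125) [419 180] [562 355]
150 .....................................................P...........k................k.PPPPPP
153 ......................P........................................k......P..........kPPPPPPPP
156 ............................................................k....P..P.......k.kkPPPPPPPPPP
159 ..........................................P.................kk..P.........kkkPPPPPPPPPPPPP
162 ..........................................................kkk...P.PP..kkkPPPPPPPPPPPPPPPPP
165 ....................................................k.kkkkkk......kkkkkPPPPPPPPPPPPPPPPPPP
168 ...................................................kkkkkkkk...kkkk.P.PPPPPPPPPPPPPPPPPPPPP
171 kkk............................................kkkkkkkkkk...kk..P....PPPPPPPPPPPPPPPPPPPP.
174 kkkkk......................................k.kkkkkkkkkkkkkk.P.......PPPPPPPPPPPPPPPPPPPPPP
[... 1675 characters left out ...]
....P........PPPPPPPPPPPPPPPPPPPPPP
231 kkkkkkkk...kkk..................PP.P.......kkk.k..........PP........PPPPPPPPPPPPPPPPPPPPPP
234 kkkkkkkkkk.kkkP.............P..PP.PP.kkkkkkkkk...k......PP...........PPPPPPPPPPPPPPPPPPPPP
237 kkkkkkkk...kk............P..PP......kkkkkk.kk..PPP.P.P...P...........PPPPPPPPPPPPPPPPPPPPP
240 kkkkk.....kkkkkkkk.............................P..PPP..PP..P.PP.......PPPPPPPPPPPPPPPPPPPP
243 kk.........................kkkkkkkkkkkkk....PP..PP............P.......PPPPPPPPPPPPPPPPPPPP
246 .....................................................kkkkkk............PPPPPPPPPPPPPPPPPPP
249 .......................................................................PPPPPPPPPPPPPPPPPPP
```

Run:
```python
from h import *
from scipy.optimize import least_squares
o=manip.get_obs()
o8={'position':[0.5847867,-0.04540114,0.11361569],'tcp_rot':None}
y=np.array([-.13341566,-.99105992,-.000705]);z=np.array([-.001,-.001,-1.]);z/=np.linalg.norm(z);x=np.cross(y,z);o8['tcp_rot']=np.c_[x,y,z]
W=cam('wrist',o8);S=cam('top');s=cam('scene')
a=np.linspace(0,2*np.pi,40)
base=[(X,Y,Z) for X in(-.095,.095) for Y in(-.055,.055) for Z in(0,.03)]
bar=[(X,Y,Z) for X in(-.085,.085) for Y in(-.013,.013) for Z in(.106,.12)]
knob=[(.021*np.cos(t),.021*np.sin(t),Z) for t in a for Z in(.174,.188)]
M=np.array(base+bar+knob)
def wr(p,m): c,n=np.cos(p[2]),np.sin(p[2]); return np.c_[p[0]+c*m[:,0]-n*m[:,1],p[1]+n*m[:,0]+c*m[:,1],m[:,2]]
def bb(C,p,m=M):
    q=proj(C,wr(p,m)); l=q.min(0);h=q.max(0); return np.r_[l,h]
e=lambda c:np.array([c[0]-c[2]/2,c[1]-c[3]/2,c[0]+c[2]/2,c[1]+c[3]/2])
eS=e([494.5,195.8,66.5,99.5]);es=e([179,404,107,150]);
for p in ([.553,-.2875,-.134],[.553,-.2875,-.145],[.5535,-.2865,-.12]):
    print(p,'top',(bb(S,p)-eS).round(1),'scene',(bb(s,p)-es).round(1),'wrist base',bb(W,p,np.array(base)).round(0))
f=lambda p:np.r_[bb(S,p)-eS,bb(s,p)-es]
print(least_squares(f,[.553,-.287,-.13],loss='soft_l1').x)
# wrist w8: find base +y edge: corner points predicted; print gradient across predicted edge at z=.03
im=cv2.cvtColor(cv2.imread('pics/w8.png'),cv2.COLOR_BGR2GRAY).astype(float)
p=[.553,-.2875,-.134]
for X in (.09,.08,.07,.06):
    row=[]
    P=wr(p,np.array([(X,Y,.03) for Y in np.arange(.04,.0751,.0025)])); q=proj(W,P)
    print(X,[int(im[int(v),int(u)]) if 0<=u<640 and 0<=v<480 else -1 for u,v in q])
```

```text
[0.553, -0.2875, -0.134] top [-1.4  5.8  0.3  2. ] scene [ 0.1  0.8  0.9 11.2] wrist base [548. 102. 819. 369.]
[0.553, -0.2875, -0.145] top [-1.9  5.8  0.3  2.2] scene [ 0.6  0.8  0.5 11.3] wrist base [547. 101. 820. 370.]
[0.5535, -0.2865, -0.12] top [-1.3  5.6 -0.2  1.5] scene [ 0.1  0.7  2.3 11. ] wrist base [548. 100. 815. 369.]
[ 0.55226326 -0.28709724 -0.12425966]
0.09 [-1, -1, -1, -1, -1, 128, 75, 28, 24, 22, 27, 27, 27, 23, 21]
0.08 [-1, -1, -1, -1, 132, 127, 78, 30, 26, 25, 24, 26, 26, 24, 20]
0.07 [-1, -1, -1, 130, 132, 130, 83, 33, 24, 23, 29, 21, 19, 23, 26]
0.06 [-1, -1, 75, 72, 73, 68, 87, 29, 29, 23, 25, 20, 22, 22, 27]
```

The press fit is confirmed: its +y base edge lies at 55 mm along its whole length. I'll lower the floor onto the bed.

jog_arm(commands=[{"dx": 0, "dy": -0.001, "dz": -0.004, "twist": 0, "claw": 1}, {"dx": 0, "dy": -0.001, "dz": -0.009, "twist": 0, "claw": 1}, {"dx": 0, "dy": -0.001, "dz": -0.012, "twist": 0, "claw": 1}, {"dx": 0, "dy": -0.001, "dz": -0.015, "twist": 0, "claw": 1}, {"dx": 0, "dy": -0.001, "dz": -0.018, "twist": 0, "claw": 1}])

```text
time: 14.38
position: [0.5679, -0.1754, 0.0954]
tcp_rot: [[0.991, -0.134, -0.0], [-0.134, -0.991, -0.0], [-0.0, 0.0, -1.0]]
wrist_force: [-0.1, -0.2, -1.4]
opening: 0.193
finger_force: 107.6
```

jog_arm(commands=[{"dx": 0, "dy": 0, "dz": -0.003, "twist": 0, "claw": 1}, {"dx": 0, "dy": 0, "dz": -0.006, "twist": 0, "claw": 1}, {"dx": 0, "dy": 0, "dz": -0.007, "twist": 0, "claw": 1}, {"dx": 0, "dy": 0, "dz": -0.007, "twist": 0, "claw": 1}, {"dx": 0, "dy": 0, "dz": -0.007, "twist": 0, "claw": 1}])

```text
time: 14.8
position: [0.568, -0.1753, 0.0888]
tcp_rot: [[0.991, -0.135, 0.0], [-0.135, -0.991, -0.0], [0.0, 0.0, -1.0]]
wrist_force: [-0.6, 0.4, -1.5]
opening: 0.2
finger_force: 107.6
```

Run:
```python
from h import *
o,im=snap('wrist','w10.png');print(o['position'],np.array(o['tcp_rot'])[:,1],o['wrist_force'],o['wrist_torque'])
p=np.array(o['position']);g=(p+.08*np.array(o['tcp_rot'])[:,1])[:2]
panelfit('w10',cam('wrist',o),.0595,g)
```

```text
[ 0.56795222 -0.17534912  0.08880087] [-1.34571111e-01 -9.90903937e-01  6.69378356e-05] [-0.6296447   0.40528232 -1.5274647 ] [ 0.00265492  0.04576132 -0.00279106]
w10 ((557.9091796875, -270.77642822265625), (85.11375427246094, 101.99021911621094), 82.25411987304688) [425 183] [605 361]
```

jog_arm(commands=[{"dx": 0.001, "dy": 0.008, "dz": 0, "twist": 0, "claw": 1}, {"dx": 0.003, "dy": 0.022, "dz": 0, "twist": 0, "claw": 1}, {"dx": 0.005, "dy": 0.038, "dz": 0, "twist": 0, "claw": 1}, {"dx": 0.0075, "dy": 0.056, "dz": 0, "twist": 0, "claw": 1}, {"dx": 0.01, "dy": 0.074, "dz": 0, "twist": 0, "claw": 1}])

```text
time: 15.27
position: [0.5781, -0.1, 0.089]
tcp_rot: [[0.991, -0.135, 0.0], [-0.135, -0.991, 0.0], [0.0, -0.0, -1.0]]
wrist_force: [-0.3, 0.3, -2.0]
opening: 0.196
finger_force: 107.6
```

jog_arm(commands=[{"dx": 0.0025, "dy": 0.018, "dz": 0, "twist": 0, "claw": 1}, {"dx": 0.005, "dy": 0.037, "dz": 0, "twist": 0, "claw": 1}, {"dx": 0.0075, "dy": 0.056, "dz": 0, "twist": 0, "claw": 1}, {"dx": 0.01, "dy": 0.074, "dz": 0, "twist": 0, "claw": 1}, {"dx": 0.012, "dy": 0.09, "dz": 0, "twist": 0, "claw": 1}])

```text
time: 15.68
position: [0.5901, -0.0088, 0.0888]
tcp_rot: [[0.991, -0.133, 0.0], [-0.133, -0.991, 0.001], [-0.0, -0.001, -1.0]]
wrist_force: [-0.1, 0.6, -1.1]
opening: 0.195
finger_force: 107.6
```

jog_arm(commands=[{"dx": 0, "dy": 0.005, "dz": 0.02, "twist": 0, "claw": 1}, {"dx": 0, "dy": 0.01, "dz": 0.05, "twist": 2, "claw": 1}, {"dx": 0, "dy": 0.03, "dz": 0.07, "twist": 4, "claw": 1}, {"dx": 0, "dy": 0.06, "dz": 0.08, "twist": 7, "claw": 1}, {"dx": 0, "dy": 0.09, "dz": 0.08, "twist": 7, "claw": 1}])

```text
time: 16.1
position: [0.5918, 0.079, 0.1721]
tcp_rot: [[1.0, -0.014, 0.006], [-0.014, -1.0, 0.001], [0.006, -0.001, -1.0]]
wrist_force: [0.2, 0.1, -1.4]
opening: 0.197
finger_force: 107.6
```

Run:
```python
from h import *
o,im=snap('wrist','w11.png');snap('top','top11.png');snap('scene','scene11.png');print(o['time'],o['position'],np.array(o['tcp_rot'])[:,1],o['wrist_force'])
for n,c in(('w11','wrist'),('top11','top'),('scene11','scene')): panelfit(n,cam(c,o),.0585,(.565,-.25))
S=cam('scene')
# scene: panel grid check by mask
im=cv2.imread('pics/scene11.png').astype(int)
for v in range(355,450,3):
    print(v,''.join('P' if (g>=r and g-b>8 and g<110) else ('W' if min(b,g,r)>140 else ('k' if max(b,g,r)<45 else '.')) for b,g,r in im[v,115:250:1]))
M=[(x,y) for x in(-.05,.05) for y in(-.055,.055)]
c,s=np.cos(.134),-np.sin(.134)
print([(m,proj(S,[.553+c*m[0]-s*m[1],-.2875+s*m[0]+c*m[1],.058])[0].round(1).tolist()) for m in M])
```

```text
16.1 [0.59178622 0.07901878 0.17207578] [-0.01351581 -0.99990802 -0.00113279] [ 0.16479339  0.07302935 -1.39320506]
top11 ((564.6385498046875, -258.7890930175781), (55.897621154785156, 115.14591217041016), 77.77523040771484) [469 170] [498 219]
355 ...............................kkkkkkkkkkkkkkkkk..kk...............................................................WWWWWWWWWWWWWWWWWWWW
358 ......................................P............kk..........................................................WWWWWWWWWWWWWWWWWWWWWWWW
361 ...................................................k.k....................................................WWWWWWWWWWWWWWWWWWWWWWWWWWWWW
364 ....................................................k......................k.........................WWWWWWWWWWWWWWWWWWWWWWWWWWWWWWWWWW
367 ........................................P...............W....kkkk...............k...........................WWWWWWWWWWWWWWWWWWWWWWWWWWW
370 .........................................WW...........WW..kkkkkkkkk....kkPPkkPkkPk.............................WWWWWWWWWWWWWWWWWWWWWWWW
373 ...........
[... 3061 characters left out ...]
WWW
439 P.PPPPP.P.PPPPPPPPPPPPPPP....W...k....PkPk.................W...P...P..........k...................................k......WWWWWWWWWWWWWW
442 PPPPPPPPPPP.PPP.PPPPPP...PPP..W.kkkk....................P.....PP...............k..........................................WWWWWWWWWWWWW
445 PPPPP.PPPPPPPPPPPPPP.P.PPPPP.P............................P.....................k....P.....................................WWWWWWWWWWWW
448 PPPPPPP.PPPPPPPPPPPPPPPPPPPPPPPP.....................P..........P................k..............P...............P...k.....WWWWWWWWWWWWW
[((-0.05, -0.055), [128.1, 394.6]), ((-0.05, 0.055), [195.5, 366.4]), ((0.05, -0.055), [144.8, 441.9]), ((0.05, 0.055), [217.5, 408.0])]
```

Run:
```python
from h import *
c,s=np.cos(.134),-np.sin(.134)
w=lambda x,y,z=.0585:np.array([.553+c*x-s*y,-.2875+s*x+c*y,z])
for n,cm in(('top11','top'),('scene11','scene')):
    im=cv2.GaussianBlur(cv2.imread(f'pics/{n}.png'),(3,3),0).astype(int);C=cam(cm)
    f=lambda x,y:(lambda q:(lambda p:f"{p[1]-p[0]}/{p[1]}")(im[int(round(q[1])),int(round(q[0]))]))(proj(C,w(x,y))[0])
    print(n,'near edge, Y=.035:.005:.075')
    for x in(-.04,-.02,0,.02,.04): print(x,[f(x,y) for y in np.arange(.035,.0751,.004)])
    print('lateral, |x| .03..:.07')
    for y in(.03,.04,.05):
        for sg in(-1,1): print(y,sg,[f(sg*x,y) for x in np.arange(.034,.0701,.003)])
```

```text
top11 near edge, Y=.035:.005:.075
-0.04 ['11/30', '11/30', '12/29', '11/30', '12/31', '10/28', '4/31', '2/27', '5/35', '17/103', '18/109']
-0.02 ['10/29', '12/32', '12/31', '17/48', '23/61', '15/49', '5/47', '4/36', '5/36', '17/102', '19/109']
0 ['11/30', '12/30', '12/32', '13/41', '23/62', '19/52', '5/44', '2/21', '9/61', '16/96', '19/110']
0.02 ['11/28', '16/40', '19/56', '16/49', '22/60', '20/54', '6/46', '2/25', '10/59', '19/113', '18/113']
0.04 ['10/27', '16/41', '19/52', '17/52', '22/62', '22/60', '7/30', '2/22', '9/57', '18/110', '17/111']
lateral, |x| .03..:.07
0.03 -1 ['8/26', '7/24', '6/24', '11/30', '12/31', '6/32', '4/44', '3/50', '4/53', '5/57', '7/80', '7/84', '6/85']
0.03 1 ['11/28', '9/25', '9/24', '10/26', '12/28', '12/37', '9/48', '5/58', '5/58', '7/83', '8/103', '9/110', '9/107']
0.04 -1 ['13/32', '11/29', '11/30', '12/32', '11/29', '8/32', '5/43', '5/54', '5/55', '4/54', '4/54', '4/54', '5/54']
0.04 1 ['18/46', '21/53', '15/39', '13/34', '14/35', '11/46', '7/54', '4/58', '8/92', '10/106', '10/109', '9/109', '9/109']
0.05 -1 ['13/34', '12/33', '11/32', '12/30', '12
[... 815 characters left out ...]
14', '3/16', '1/15', '1/12', '-1/6', '0/6', '1/12', '-1/9', '-2/10', '5/16', '23/49', '56/117']
0.03 1 ['11/32', '10/29', '8/25', '13/31', '11/29', '13/27', '12/25', '7/48', '4/88', '4/85', '4/84', '5/86', '2/64']
0.04 -1 ['12/31', '13/31', '14/32', '13/29', '10/31', '11/38', '5/48', '3/51', '3/52', '2/50', '9/52', '34/69', '34/69']
0.04 1 ['14/34', '19/44', '17/45', '14/39', '16/39', '13/31', '11/29', '7/46', '4/87', '2/82', '4/85', '3/86', '1/54']
0.05 -1 ['12/35', '14/32', '14/32', '12/29', '12/28', '14/35', '8/52', '10/56', '9/46', '10/53', '22/62', '31/65', '33/68']
0.05 1 ['26/62', '26/62', '26/63', '26/62', '23/54', '22/50', '17/40', '6/103', '4/121', '3/115', '7/112', '9/93', '6/72']
```

The floor lies within about 2 mm of centre and is square. Next I'll put the spatula down on the open bench beyond the rack.

jog_arm(commands=[{"dx": -0.005, "dy": 0.03, "dz": 0, "twist": 0, "claw": 1}, {"dx": -0.015, "dy": 0.07, "dz": 0, "twist": 0, "claw": 1}, {"dx": -0.025, "dy": 0.11, "dz": 0, "twist": 0, "claw": 1}, {"dx": -0.035, "dy": 0.15, "dz": 0, "twist": 0, "claw": 1}, {"dx": -0.045, "dy": 0.19, "dz": 0, "twist": 0, "claw": 1}])

```text
time: 16.67
position: [0.5442, 0.2694, 0.1687]
tcp_rot: [[1.0, -0.015, -0.0], [-0.015, -1.0, -0.0], [-0.0, 0.0, -1.0]]
wrist_force: [0.7, -0.5, -1.5]
opening: 0.198
finger_force: 107.8
```

jog_arm(commands=[{"dx": -0.005, "dy": 0.04, "dz": 0, "twist": 0, "claw": 1}, {"dx": -0.005, "dy": 0.075, "dz": 0, "twist": 0, "claw": 1}, {"dx": -0.005, "dy": 0.075, "dz": 0, "twist": 0, "claw": 1}, {"dx": -0.005, "dy": 0.075, "dz": -0.03, "twist": 0, "claw": 1}, {"dx": -0.005, "dy": 0.075, "dz": -0.06, "twist": 0, "claw": 1}])

```text
time: 17.08
position: [0.5416, 0.3447, 0.1097]
tcp_rot: [[1.0, -0.011, 0.005], [-0.011, -1.0, 0.002], [0.005, -0.002, -1.0]]
wrist_force: [0.4, -0.1, -2.0]
opening: 0.193
finger_force: 108.0
```

jog_arm(commands=[{"dx": 0, "dy": 0, "dz": -0.02, "twist": 0, "claw": 1}, {"dx": 0, "dy": 0, "dz": -0.04, "twist": 0, "claw": 1}, {"dx": 0, "dy": 0, "dz": -0.05, "twist": 0, "claw": 1}, {"dx": 0, "dy": 0, "dz": -0.05, "twist": 0, "claw": 1}, {"dx": 0, "dy": 0, "dz": -0.05, "twist": 0, "claw": 1}])

```text
time: 17.5
position: [0.5403, 0.3429, 0.0589]
tcp_rot: [[1.0, -0.014, -0.0], [-0.014, -1.0, -0.001], [-0.0, 0.001, -1.0]]
wrist_force: [-0.0, -0.4, -1.2]
opening: 0.199
finger_force: 108.0
```

jog_arm(commands=[{"dx": 0, "dy": 0, "dz": -0.004, "twist": 0, "claw": 1}, {"dx": 0, "dy": 0, "dz": -0.007, "twist": 0, "claw": 1}, {"dx": 0, "dy": 0, "dz": -0.008, "twist": 0, "claw": 1}, {"dx": 0, "dy": 0, "dz": -0.008, "twist": 0, "claw": 1}, {"dx": 0, "dy": 0, "dz": -0.008, "twist": 0, "claw": 1}], force=40)

```text
time: 17.92
position: [0.5401, 0.3439, 0.0512]
tcp_rot: [[1.0, -0.013, 0.001], [-0.013, -1.0, 0.0], [0.001, -0.0, -1.0]]
wrist_force: [0.5, 0.8, -1.0]
opening: 0.198
finger_force: 107.8
```

jog_arm(commands=[{"dx": 0, "dy": 0, "dz": 0, "twist": 0, "claw": 0.7}, {"dx": 0, "dy": 0, "dz": 0, "twist": 0, "claw": 0.5}, {"dx": 0, "dy": 0, "dz": 0, "twist": 0, "claw": 0.2}, {"dx": 0, "dy": 0, "dz": 0, "twist": 0, "claw": 0}, {"dx": 0, "dy": 0, "dz": 0, "twist": 0, "claw": 0}])

```text
time: 18.33
position: [0.54, 0.3438, 0.0509]
tcp_rot: [[1.0, -0.013, 0.0], [-0.013, -1.0, 0.0], [0.0, -0.0, -1.0]]
wrist_force: [-0.4, -0.2, 0.5]
opening: 0.851
finger_force: 0.0
```

jog_arm(commands=[{"dx": 0, "dy": 0, "dz": 0, "twist": 0, "claw": 0}, {"dx": 0, "dy": 0, "dz": 0.02, "twist": 0, "claw": 0}, {"dx": 0, "dy": 0, "dz": 0.06, "twist": 0, "claw": 0}, {"dx": 0, "dy": 0, "dz": 0.1, "twist": 0, "claw": 0}, {"dx": 0, "dy": 0, "dz": 0.14, "twist": 0, "claw": 0}])

```text
time: 18.75
position: [0.5394, 0.3432, 0.1918]
tcp_rot: [[1.0, -0.013, -0.001], [-0.013, -1.0, -0.001], [-0.001, 0.001, -1.0]]
wrist_force: [-0.3, 1.1, 0.6]
opening: 0.999
finger_force: 0.0
```

jog_arm(commands=[{"dx": 0, "dy": 0, "dz": 0.04, "twist": 0, "claw": 1}, {"dx": 0, "dy": -0.02, "dz": 0.07, "twist": 0, "claw": 1}, {"dx": 0.0, "dy": -0.06, "dz": 0.07, "twist": 0, "claw": 1}, {"dx": 0.0, "dy": -0.1, "dz": 0.07, "twist": 0, "claw": 1}, {"dx": 0.005, "dy": -0.14, "dz": 0.07, "twist": 0, "claw": 1}])

```text
time: 19.17
position: [0.5441, 0.2028, 0.2614]
tcp_rot: [[1.0, -0.011, 0.0], [-0.011, -1.0, 0.001], [0.0, -0.001, -1.0]]
wrist_force: [0.5, -0.7, -0.3]
opening: 0.301
finger_force: 0.0
```

jog_arm(commands=[{"dx": 0, "dy": -0.04, "dz": 0, "twist": 0, "claw": 1}, {"dx": 0, "dy": -0.08, "dz": 0, "twist": 0, "claw": 1}, {"dx": 0.0, "dy": -0.12, "dz": 0, "twist": 0, "claw": 1}, {"dx": 0.0, "dy": -0.16, "dz": 0, "twist": 0, "claw": 1}, {"dx": 0.005, "dy": -0.2, "dz": 0, "twist": 0, "claw": 1}])

```text
time: 19.58
position: [0.5485, 0.0019, 0.2608]
tcp_rot: [[1.0, -0.013, -0.001], [-0.013, -1.0, 0.001], [-0.001, -0.001, -1.0]]
wrist_force: [0.1, 0.2, 0.0]
opening: 0.003
finger_force: 0.0
```

jog_arm(commands=[{"dx": 0, "dy": -0.04, "dz": 0, "twist": 0, "claw": 1}, {"dx": 0, "dy": -0.08, "dz": 0, "twist": 0, "claw": 1}, {"dx": 0.0, "dy": -0.12, "dz": 0, "twist": 0, "claw": 1}, {"dx": 0.0, "dy": -0.16, "dz": 0, "twist": 0, "claw": 1}, {"dx": 0.003, "dy": -0.19, "dz": 0, "twist": 0, "claw": 1}])

```text
time: 20.0
position: [0.5514, -0.1904, 0.2613]
tcp_rot: [[1.0, -0.017, 0.0], [-0.017, -1.0, -0.001], [0.0, 0.001, -1.0]]
wrist_force: [0.9, -0.2, -0.7]
opening: 0.001
finger_force: 0.0
```

jog_arm(commands=[{"dx": 0, "dy": -0.03, "dz": 0, "twist": 0, "claw": 1}, {"dx": 0, "dy": -0.06, "dz": 0, "twist": 0, "claw": 1}, {"dx": 0.0, "dy": -0.08, "dz": 0, "twist": 0, "claw": 1}, {"dx": 0.0, "dy": -0.1, "dz": 0, "twist": 0, "claw": 1}, {"dx": 0, "dy": -0.1, "dz": 0, "twist": 0, "claw": 1}])

```text
time: 20.42
position: [0.5514, -0.292, 0.2616]
tcp_rot: [[1.0, -0.019, 0.001], [-0.019, -1.0, -0.005], [0.001, 0.005, -1.0]]
wrist_force: [-0.1, -0.4, 1.1]
opening: -0.0
finger_force: 0.0
```

Run:
```python
from h import *
o,im=snap('wrist','w12.png');snap('scene','scene12.png');snap('top','top12.png');print(o['time'],o['position'],o['wrist_force'],o['opening'])
for c in('scene','wrist','top'):
  for n in('knob_top','spatula'): print(c,n,[(np.round(d['extent'],1).tolist(),round(d['confidence'],2)) for d in manip.find_in(c,n)][:4])
S=cam('scene');T=cam('top')
for c in(S,T): print('spat handle',proj(c,[[.54,.344,.095],[.54,.369,0],[.537,.174,0],[.54,.344,.0]]).round(1).tolist(),'knob',proj(c,[.553,-.2875,.188]).round(1))
print('knob wrist',proj(cam('wrist',o),[.553,-.2875,.188]))
```

```text
20.4167 [ 0.55138521 -0.29198713  0.26162789] [-0.14631573 -0.42915237  1.12951413] -4.934962104571785e-05
scene knob_top [([165.7, 366.9, 44.3, 75.0], 0.93)]
scene spatula [([425.8, 220.3, 39.8, 44.4], 0.86), ([318.2, 219.1, 92.8, 55.5], 0.76), ([405.5, 271.1, 74.3, 74.9], 0.61), ([171.8, 407.0, 86.5, 76.0], 0.23)]
wrist knob_top [([317.4, 237.1, 62.5, 92.9], 0.91)]
wrist spatula [([17.1, 447.9, 34.2, 45.9], 0.94), ([151.2, 346.7, 49.5, 46.6], 0.39)]
top knob_top [([505.1, 188.0, 36.0, 23.2], 0.67)]
top spatula [([238.1, 361.4, 113.3, 38.7], 0.92), ([239.5, 215.7, 89.4, 19.7], 0.73), ([137.2, 290.2, 86.5, 43.5], 0.59)]
spat handle [[434.0, 237.4], [436.4, 267.9], [376.0, 301.8], [429.4, 272.0]] knob [[155.1 340.2]]
spat handle [[198.4, 209.5], [198.6, 216.3], [284.1, 215.5], [209.6, 216.1]] knob [[516.9 186.4]]
knob wrist [[317.54841796 254.90413373]]
```

The spatula stands upright and flat, its top-view extent matching the prediction. The knob is under the fingers, so I'll press it.

jog_arm(commands=[{"dx": 0.0015, "dy": 0.004, "dz": -0.03, "twist": 0, "claw": 1}, {"dx": 0.0015, "dy": 0.004, "dz": -0.055, "twist": 0, "claw": 1}, {"dx": 0.0015, "dy": 0.004, "dz": -0.065, "twist": 0, "claw": 1}, {"dx": 0.0015, "dy": 0.004, "dz": -0.071, "twist": 0, "claw": 1}, {"dx": 0.0015, "dy": 0.004, "dz": -0.076, "twist": 0, "claw": 1}])

```text
time: 21.28
position: [0.5544, -0.282, 0.1847]
tcp_rot: [[1.0, -0.012, -0.001], [-0.012, -1.0, 0.001], [-0.001, -0.001, -1.0]]
wrist_force: [-0.2, 0.8, 3.0]
opening: -0.004
finger_force: 1.3
```

jog_arm(commands=[{"dx": 0, "dy": 0, "dz": -0.006, "twist": 0, "claw": 1}, {"dx": 0, "dy": 0, "dz": -0.012, "twist": 0, "claw": 1}, {"dx": 0, "dy": 0, "dz": -0.017, "twist": 0, "claw": 1}, {"dx": 0, "dy": 0, "dz": -0.021, "twist": 0, "claw": 1}, {"dx": 0, "dy": 0, "dz": -0.025, "twist": 0, "claw": 1}])

```text
time: 21.7
position: [0.5549, -0.2826, 0.1603]
tcp_rot: [[1.0, -0.013, 0.001], [-0.013, -1.0, -0.0], [0.001, 0.0, -1.0]]
wrist_force: [-0.5, 2.3, 6.4]
opening: 0.004
finger_force: 3.1
```

jog_arm(commands=[{"dx": 0, "dy": 0, "dz": -0.004, "twist": 0, "claw": 1}, {"dx": 0, "dy": 0, "dz": -0.007, "twist": 0, "claw": 1}, {"dx": 0, "dy": 0, "dz": -0.01, "twist": 0, "claw": 1}, {"dx": 0, "dy": 0, "dz": -0.012, "twist": 0, "claw": 1}, {"dx": 0, "dy": 0, "dz": -0.012, "twist": 0, "claw": 1}])

```text
time: 22.12
position: [0.5548, -0.2826, 0.1488]
tcp_rot: [[1.0, -0.013, 0.001], [-0.013, -1.0, 0.0], [0.001, -0.0, -1.0]]
wrist_force: [-2.4, 2.4, 10.6]
opening: 0.002
finger_force: 5.2
```

jog_arm(commands=[{"dx": 0, "dy": 0, "dz": 0, "twist": 0, "claw": 1}, {"dx": 0, "dy": 0, "dz": 0, "twist": 0, "claw": 1}, {"dx": 0, "dy": 0, "dz": 0, "twist": 0, "claw": 1}, {"dx": 0, "dy": 0, "dz": 0, "twist": 0, "claw": 1}, {"dx": 0, "dy": 0, "dz": 0, "twist": 0, "claw": 1}])

```text
time: 22.53
position: [0.5548, -0.2826, 0.1492]
tcp_rot: [[1.0, -0.013, 0.002], [-0.013, -1.0, 0.0], [0.002, -0.0, -1.0]]
wrist_force: [-2.2, 3.1, 11.1]
opening: -0.005
finger_force: 5.1
```

```bash
python3 -c "
from station import manip
o=manip.get_obs();print(o['position'],o['wrist_force']);print(manip.close_job())"
```

```text
[ 0.55483694 -0.28260009  0.14921458] [-2.21940474  3.1250004  11.05861638]
the job is handed in; nothing more can be done
None
```

I handed the job in at about 22.5 s, but the script gave no verdict: the cabin floor lies within about 2 mm of centre and square on the press bed, the spatula stands flat on the open bench beyond the rack, and the fingers hold the knob down about 39 mm with about 11 N.

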